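# Book in a lot and load a run-in rig with keyed pulleys from a latched carrying case

### The job

Book in the lot: hold the code reader upright and steady over the middle of the lot label on the carrying case, a few centimetres above it, for about two seconds, and stand it back on its dock. Then lift the draw latch lever on the case up and over until its hook drops free of the keeper, swing the lid all the way up, and put every toothed pulley from the case on a spindle of the run-in rig (any spindle, boss up), turned so that its keyway drops over the key and it sits fully down on the shoulder. Finally shut the empty case's lid gently against dust, leaving the latch unfastened and everything else in its place.

Things in the scene. Friction and masses are not known exactly. Their poses are not given: they have to be found in the camera images.
- case: Grey carrying case, 180 deep (x) x 300 wide (y) mm, fixed. Origin: centre of its underside, z up, front at -x, facing roughly to the robot. A flat dark foam bed lies 40 mm above the underside, inside 5 mm walls with their rim at 60 mm; with the 40 mm deep lid the shut case is 101 mm high.
- lid (a joint): Lid hinge, rad: 0 shut, grows as the lid is raised, stop at 1.65 (a little past upright). Stiff friction hinge: the lid stays wherever it is left; moving it takes 2 to 5 N at the tabs. It cannot rise while the hook is under the keeper.
- lid_hinge (a point): Middle of the lid's hinge line (along the case's y), at the rear: 94 mm behind the case's centre and 61 mm up.
- tab_left (a point): Grip point in the lid's left (+y of the case) black lift tab: a tongue 22 mm wide (along y), 10 mm thick, standing 42 mm out from the lid's front face; the point is in mid thickness, 26 mm out. It swings with the lid: 210 mm ahead of and 24 mm above the hinge line when shut. Take it across its width from above; it turns between the fingers as the lid swings.
- tab_right (a point): The same point in the right lift tab (case y = -0.085; the left is at +0.085). Either tab may be used.
- lever (a joint): Lever of the over-centre draw latch, rad: 0 fastened (lying back over the lid, free end away from the robot), grows as the free end is lifted up and over to the front, stop at 1.9. About 3 N at the end lifts it; it passes centre at about 0.6, and the hook bar sinks below the lip and swings clear at 1.5 to 1.6. It stays where it is left.
- lever_tip (a point): Grip point near the free end of the latch lever: a flat steel bar 20 mm wide (along the case's y), 5 mm thick, with a roll 8 mm farther out. The point is 76 mm from the pivot and, fastened, 29 mm above the lid's top. Take it across its width; it turns between the fingers as it swings.
- lever_pivot (a point): Pivot of the latch lever (its axis lies along the case's y), on the lid's front edge and moving with the lid: 101 mm ahead of the case's centre, 111 mm up when the lid is shut.
- hook_bar (a point): Middle of the hook bar, 5 mm thick and 33 mm long, at the foot of the wire loop that hangs from the lever. Fastened: 36 mm up, under the keeper, a steel shelf 24 mm wide on the case's front with its lip turned down to 33 mm at case x = -0.101. Free: hanging ahead of that lip (case x below -0.108).
- label (a point): Centre of the white lot label (55 x 75 mm, with a black square dot code of 24 mm in its middle) stuck on the lid's top: case x = 0.020, y = 0.088, 101 mm up when shut; z out of the lid.
- reader: Cordless code reader that looks straight down, standing on its dock: a hood 60 mm in diameter and 14 mm high at the bottom, narrowing upwards to a round grip 33 mm in diameter from 44 mm up; 150 mm tall, 0.16 kg. Origin: centre of the hood's open underside, which is its window; z up along the grip.
- dock: The reader's fixed charging dock, a flat square block 84 x 84 mm, 10 mm high. Origin: centre of its underside. Beside the work, at the left.
- rig: Run-in rig, fixed: an aluminium plate 100 x 300 mm, top 20 mm up, with a row of three upright keyed spindles along its y, 95 mm apart, and behind them, 54 mm from their axes, a wiring duct 38 mm high. Origin: centre of its underside; x away from the robot.
- pulley_1: One of 2 or 3 alike toothed aluminium pulleys, standing boss up on the case's foam (None if absent). Flanged body 66 mm diameter, 24 mm high; above it a smooth boss 40 mm diameter, to 50 mm total; about 0.22 kg. Bore 22 mm, right through, with a keyway 10 mm wide reaching 16.5 mm from the axis. Origin: centre of its underside; x towards the keyway.
- spindle_1: One of three alike fixed, upright spindles. Origin: on its axis at the plate's top; x towards its key. Shaft 20 mm diameter, rounded tip 72 mm up. The key is a brass bar 7 mm wide reaching 15 mm from the axis, from 10 to 42 mm up; the shaft is plain above. Fully home, a pulley's underside is on the shoulder, 10 mm above the origin; not over the key it stops 32 mm higher.
- pulley_2: One of 2 or 3 alike toothed aluminium pulleys, standing boss up on the case's foam (None if absent). Flanged body 66 mm diameter, 24 mm high; above it a smooth boss 40 mm diameter, to 50 mm total; about 0.22 kg. Bore 22 mm, right through, with a keyway 10 mm wide reaching 16.5 mm from the axis. Origin: centre of its underside; x towards the keyway.
- spindle_2: One of three alike fixed, upright spindles. Origin: on its axis at the plate's top; x towards its key. Shaft 20 mm diameter, rounded tip 72 mm up. The key is a brass bar 7 mm wide reaching 15 mm from the axis, from 10 to 42 mm up; the shaft is plain above. Fully home, a pulley's underside is on the shoulder, 10 mm above the origin; not over the key it stops 32 mm higher.
- pulley_3: One of 2 or 3 alike toothed aluminium pulleys, standing boss up on the case's foam (None if absent). Flanged body 66 mm diameter, 24 mm high; above it a smooth boss 40 mm diameter, to 50 mm total; about 0.22 kg. Bore 22 mm, right through, with a keyway 10 mm wide reaching 16.5 mm from the axis. Origin: centre of its underside; x towards the keyway.
- spindle_3: One of three alike fixed, upright spindles. Origin: on its axis at the plate's top; x towards its key. Shaft 20 mm diameter, rounded tip 72 mm up. The key is a brass bar 7 mm wide reaching 15 mm from the axis, from 10 to 42 mm up; the shaft is plain above. Fully home, a pulley's underside is on the shoulder, 10 mm above the origin; not over the key it stops 32 mm higher.
- glue: White glue bottle, 26 mm diameter, 106 mm high, upright on the table. Origin under its centre. A bystander.
- driver: Dark grey electric screwdriver, 191 mm long, lying on the table. Origin under its middle. A bystander.
- tape: Roll of tape, 104 mm across, 25 mm high, lying flat. Origin under its centre. A bystander.

How it is judged (in metres and radians):
On the way, in this order (a step that is already met when the one before it is completed fails the run):
1. the code reader is held still and upright over the middle of the shut case's lot label (hood centre within 20 mm of it sideways, window 8 to 80 mm above) (horizontal distance between reader and label below 0.02 m and z of reader in the frame of label between 0.008 and 0.08 m and angle between reader's own z axis and vertical below 0.15 rad and linear speed of reader below 0.04 m/s and value of joint lid below 0.05 rad), for 1 s.
2. the latch lever is thrown over (past 1.45 rad) and the hook hangs free ahead of the keeper (value of joint lever above 1.45 rad and x of hook_bar in the frame of case below -0.108 m), for 0.2 s.
3. the lid is swung all the way up (at least 1.45 rad) (value of joint lid above 1.45 rad), for 0.2 s.
4. every pulley is home on a spindle, keyway over the key, while the case is still open (((horizontal distance between pulley_1 and spindle_1 below 0.006 m and z of pulley_1 in the frame of spindle_1 between 0.004 and 0.014 m) or (horizontal distance between pulley_1 and spindle_2 below 0.006 m and z of pulley_1 in the frame of spindle_2 between 0.004 and 0.014 m) or (horizontal distance between pulley_1 and spindle_3 below 0.006 m and z of pulley_1 in the frame of spindle_3 between 0.004 and 0.014 m)) and ((horizontal distance between pulley_2 and spindle_1 below 0.006 m and z of pulley_2 in the frame of spindle_1 between 0.004 and 0.014 m) or (horizontal distance between pulley_2 and spindle_2 below 0.006 m and z of pulley_2 in the frame of spindle_2 between 0.004 and 0.014 m) or (horizontal distance between pulley_2 and spindle_3 below 0.006 m and z of pulley_2 in the frame of spindle_3 between 0.004 and 0.014 m)) and ((horizontal distance between pulley_3 and spindle_1 below 0.006 m and z of pulley_3 in the frame of spindle_1 between 0.004 and 0.014 m) or (horizontal distance between pulley_3 and spindle_2 below 0.006 m and z of pulley_3 in the frame of spindle_2 between 0.004 and 0.014 m) or (horizontal distance between pulley_3 and spindle_3 below 0.006 m and z of pulley_3 in the frame of spindle_3 between 0.004 and 0.014 m)) and value of joint lid above 0.5 rad), for 0.2 s.
At the end, for the whole second after the job is handed in: Every pulley is on a spindle, underside within 4 mm of the shoulder and 6 mm of the axis, at rest; the reader stands upright on its dock, within 25 mm of its centre; the lid is shut to 0.04 rad; the latch lever is still over (past 0.9 rad), its hook bar ahead of the keeper (((horizontal distance between pulley_1 and spindle_1 below 0.006 m and z of pulley_1 in the frame of spindle_1 between 0.004 and 0.014 m) or (horizontal distance between pulley_1 and spindle_2 below 0.006 m and z of pulley_1 in the frame of spindle_2 between 0.004 and 0.014 m) or (horizontal distance between pulley_1 and spindle_3 below 0.006 m and z of pulley_1 in the frame of spindle_3 between 0.004 and 0.014 m)) and ((horizontal distance between pulley_2 and spindle_1 below 0.006 m and z of pulley_2 in the frame of spindle_1 between 0.004 and 0.014 m) or (horizontal distance between pulley_2 and spindle_2 below 0.006 m and z of pulley_2 in the frame of spindle_2 between 0.004 and 0.014 m) or (horizontal distance between pulley_2 and spindle_3 below 0.006 m and z of pulley_2 in the frame of spindle_3 between 0.004 and 0.014 m)) and ((horizontal distance between pulley_3 and spindle_1 below 0.006 m and z of pulley_3 in the frame of spindle_1 between 0.004 and 0.014 m) or (horizontal distance between pulley_3 and spindle_2 below 0.006 m and z of pulley_3 in the frame of spindle_2 between 0.004 and 0.014 m) or (horizontal distance between pulley_3 and spindle_3 below 0.006 m and z of pulley_3 in the frame of spindle_3 between 0.004 and 0.014 m)) and linear speed of each of pulley_1, pulley_2, pulley_3 below 0.02 m/s and horizontal distance between reader and dock below 0.025 m and angle between reader's own z axis and vertical below 0.1 rad and z of reader in the frame of dock below 0.014 m and value of joint lid below 0.04 rad and value of joint lever above 0.9 rad and x of hook_bar in the frame of case below -0.105 m); the robot touches nothing.
It fails at once if the lid is slammed (falls faster than 2.5 rad/s) (velocity of joint lid below -2.5 rad/s).
It fails at once if glue is moved by more than 3 cm (distance of glue from where it was at the start of the episode above 0.03 m).
It fails at once if driver is moved by more than 3 cm (distance of driver from where it was at the start of the episode above 0.03 m).
It fails at once if tape is moved by more than 3 cm (distance of tape from where it was at the start of the episode above 0.03 m).
Of pulley_1, pulley_2, pulley_3 only 2 to 3 are there at a start; the rules pass over those that are not, and their reading is None.
At some moment in a run one of pulley_1, pulley_2, pulley_3 may be knocked a few centimetres aside while the robot is not near it.
It also fails if it takes over 210 s, if anything falls off the work surface, if the arm or the gripper's body presses on something with over 40 N, if the wrist force passes 120 N, or if a joint passes its speed limit or range.

### The arm

A 6-joint arm with a two-finger parallel gripper is mounted at the origin on the work surface; the furniture and walls round the work are solid. World frame = base frame: x ahead of the robot, y to its left, z up, the work surface at z = 0. Lengths are in mm, angles in rad, forces in N, time in s.
With the tool pointing down it reaches from about 350 to 975 mm from the base axis. Payload 7.1 kg.
Tool frame: the origin (TCP) lies midway between the tips of the shut fingers; the grasp point (between the pads) lies pinch_z behind it (pinch_z is the distance from the TCP to the grasp point, in mm); z points along the fingers, y is the line along which they close (so a half turn about z gives the same grasp; the last joint's range is limited). The gripper opens to 88 mm and grips with 3 to 60 N. Pads are 20 mm wide; open, the fingers measure 115 mm over their backs; the gripper's body (75 mm by 178 mm) begins 61 mm behind the grasp point.
Start: joints at [1.088, 0.423, 1.63, -0, 1.089, -0.019], TCP at [279.561, 558.973, 222.675] pointing down, gripper open.
Joint ranges: [-3, 3], [-0.9, 2.11], [0.09, 2.58], [-1.31, 4.45], [0.11, 2.69], [-2.54, 2.54]. Speed limits (rad/s): [2.39, 2.39, 3.01, 3.14, 3.14, 3.14].

### API

Orientations are given as a unit quaternion [w, x, y, z].
In Python, from station import * gives the robot as it stands. The module is installed in compiled form; this text tells all that it offers.
- The arm moves only by the tool move_arm, never from a script. Its argument "rows" is one flat list of numbers, 5 for each row, row after row: the opening, from 0 (shut) to 1 (fully open), then the shift along the world's x, y, z in m, then the turn about the world's z in degrees. In form: [fingers, tx, ty, tz, spin, fingers, tx, ty, tz, spin, ...]. A call has 1 to 8 rows; each row shifts and turns the commanded pose from where the row before left it; what a row does not reach is not made up. A row lasts 1/8 s, in which the tool goes at most 62.5 mm and 10.7 degrees, less where a joint would pass 70% of its speed; a pose out of reach is approached as far as the arm can. A call is refused whole if a number of a shift passes 0.0625 or a number of a turn 10.7, either way. A call with a gripper value outside its range is refused whole. The fingers move at their own pace and stop on an object; "squeeze" is the grip in N (left out, the last holds). Time passes only in rows, so rows that do not move let the fingers close. It gives the time, the measured TCP pose, the force, the opening and the grip force at its end, in the units of the state.
- get_obs(): the state, without advancing time (a new reading comes with each control period).
- snapshot(name): name is "scene" or "top"; returns the picture (384x512x3 uint8, red, green, blue); there is no depth.
- camera_info(name): a dict with "K" (3x3 intrinsics, pixels), "k1" (the pictures are not rectified: a ray, as slopes to the right and down, at radius r is drawn at 1 + k1 r^2 times it, then the intrinsics apply), "cam_to_world" (4x4, takes a point from camera to world coordinates). Camera axes: x right, y up, looking along -z (the intrinsics and any distortion apply to the point x, -y, -z); pixel columns grow to the right and rows downward; lengths in mm; the calibration is good to about 2 mm. A picture is of the moment at which its call begins. camera_info takes no time and is no camera call.
- sign_off(): hands the job in; it is judged then, once.
The state is a dict: "clock": time; "joint_positions": joint angles; "dq": joint speeds; "joint_torque": joint torques, N m; "tool_pos": TCP position; "ee_rot": TCP orientation; "ft_force": force on the tool from outside, world axes, zero at the start; "torque": the same for the moment, N m; "width": opening from 0.0 (shut) to 1.0 (fully open); "grasp_force": force on a finger pad.
Only numpy, scipy, OpenCV 4.12 (cv2) and the standard library are available. Lean on these libraries where they do the work, as an engineer would, in place of code of your own. Each camera call takes 0.05 s, during which the arm holds its last target. There are 200 camera calls.

## Working session

There is one attempt and no reset: what is moved stays moved. The work goes in short steps, Python scripts to look and compute and a tool call to move; the robot and the scene stay as the last step left them, time stands still between calls to the robot, and variables do not carry over. Pictures are saved under pics/ and viewed, at most 16 in all, crops included, and the job is handed in when it is done.

Besides the shell and the picture viewer there is one more tool, called as name(argument=value, ...) on one line, values as JSON. move_arm: Moves the arm, as the interface text tells. Its arguments: {"type":"object","properties":{"rows":{"type":"array"},"squeeze":{"type":"number"}},"required":["rows"]}

```bash
mkdir -p pics && cat > h.py <<'E'
from station import *
import numpy as np, cv2
def cam(n):
    c=camera_info(n); return np.array(c['K'],float),float(c['k1']),np.array(c['cam_to_world'],float)
def ray(n,u,v):
    K,k1,T=cam(n)
    p=cv2.undistortPoints(np.array([[[u,v]]],float),K,np.array([k1,0,0,0,0.]))[0,0]
    d=T[:3,:3]@np.array([p[0],-p[1],-1.]); return T[:3,3],d
def onz(n,u,v,z):
    o,d=ray(n,u,v); return o+d*(z-o[2])/d[2]
def proj(n,P):
    K,k1,T=cam(n); q=T[:3,:3].T@(np.array(P,float)-T[:3,3]); x,y=q[0]/-q[2],-q[1]/-q[2]
    s=1+k1*(x*x+y*y); return K[0,0]*x*s+K[0,2],K[1,1]*y*s+K[1,2]
def tri(a,b):
    (o1,d1),(o2,d2)=ray(*a),ray(*b)
    A=np.c_[d1,-d2]; t=np.linalg.lstsq(A,o2-o1,rcond=None)[0]
    p,q=o1+t[0]*d1,o2+t[1]*d2; return (p+q)/2,np.linalg.norm(p-q)
def snap(n,f=None):
    im=cv2.cvtColor(snapshot(n),cv2.COLOR_RGB2BGR)
    if f: cv2.imwrite('pics/'+f,im)
    return im
E
python3 - <<'E'
from h import *
np.set_printoptions(suppress=True,precision=3)
for n in('scene','top'):
    im=snap(n,n+'0.png'); K,k,T=cam(n); print(n,K.tolist(),k);print(T)
    cv2.imwrite('pics/'+n+'0b.png',cv2.resize(im,(800,600),interpolation=cv2.INTER_CUBIC))
print(get_obs())
E
```

```text
scene [[391.5421948440093, 0.0, 255.182931999505], [0.0, 391.5421948440093, 190.66702033728833], [0.0, 0.0, 1.0]] -0.05659015682013887
[[   0.476    0.678   -0.559 -125.371]
 [  -0.879    0.372   -0.298 -372.471]
 [   0.006    0.634    0.773 1042.824]
 [   0.       0.       0.       1.   ]]
top [[349.28543532180936, 0.0, 254.8826469247985], [0.0, 349.28543532180936, 190.92314384582087], [0.0, 0.0, 1.0]] 0.021216385480685114
[[   0.006    0.998   -0.056  466.521]
 [  -1.       0.006   -0.004   -3.071]
 [  -0.004    0.056    0.998 1413.88 ]
 [   0.       0.       0.       1.   ]]
{'clock': 0.1, 'joint_positions': array([ 1.088,  0.424,  1.631, -0.   ,  1.089, -0.019]), 'dq': array([ 0.001, -0.   , -0.001, -0.001,  0.002,  0.   ]), 'joint_torque': array([  0.   , -54.562, -27.432,   0.065,   0.019,  -0.   ]), 'tool_pos': array([279.34 , 558.554, 221.983]), 'ee_rot': array([-0.   ,  0.23 ,  0.973, -0.001]), 'ft_force': array([-0.211, -0.276,  0.752]), 'torque': array([ 0.015, -0.036, -0.012]), 'grasp_force': 0.0, 'width': 1.0019819772938499}
```

View pics/scene0b.png

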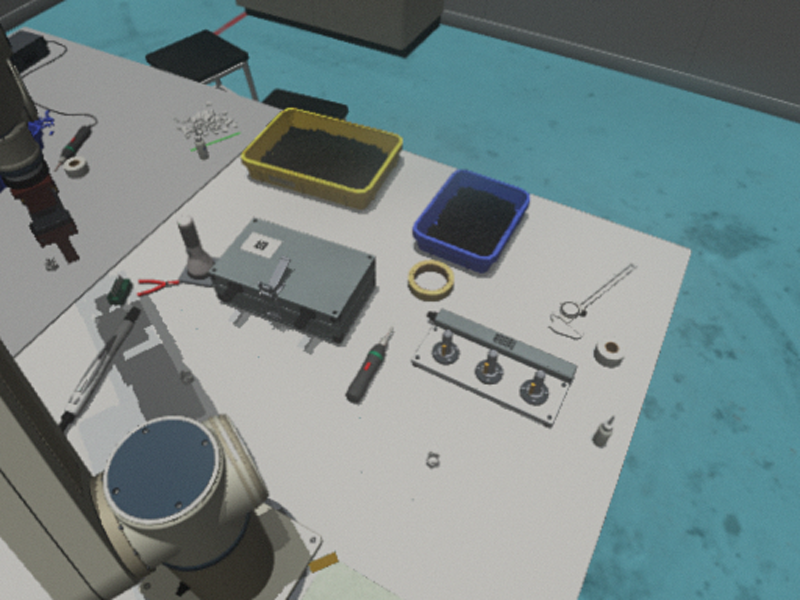

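View pics/top0b.png

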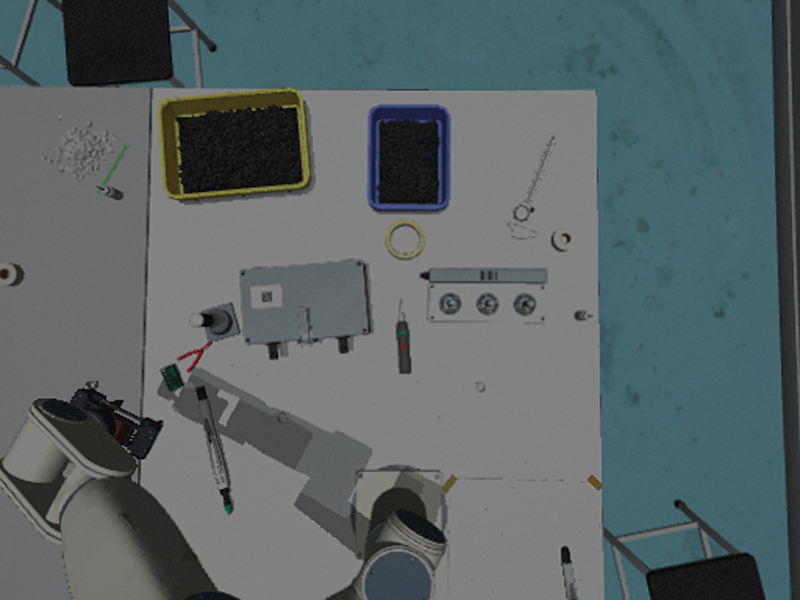

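The scene view shows the case (lid centre about (295,268) in the 800-px view), the reader on its dock at (195,255), and the rig spindles at (446,350), (488,368), (535,388). In the top view the label code is at (266,296), the reader top at (203,320), and the spindles at (450,303), (487,303), (524,303). I'll zoom in for the details.

```bash
python3 - <<'E'
from h import *
def crop(f,x,y,w,h,W,H):
    im=cv2.imread('pics/'+f); return cv2.resize(im[y:y+h,x:x+w],(W,H),interpolation=cv2.INTER_CUBIC)
a=crop('top0.png',120,160,125,75,500,300)      # x4
b=crop('top0.png',265,165,100,50,800,300)[:, :] # dummy scale
b=crop('top0.png',265,165,100,50,600,300)      # x6
c=crop('scene0.png',110,130,140,100,420,300)   # x3
d=crop('scene0.png',260,190,120,90,380,285)
m=np.zeros((600,800,3),np.uint8)
m[:300,:500]=a; 
m[300:600,:420]=c; m[300:585,420:800]=d
m[:300,500:800]=crop('top0.png',270,165,75,75,300,300)
m=np.clip(m.astype(float)*1.5,0,255).astype(np.uint8)
cv2.imwrite('pics/m1.png',m)
E
```

```text
(no output)
```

View pics/m1.png

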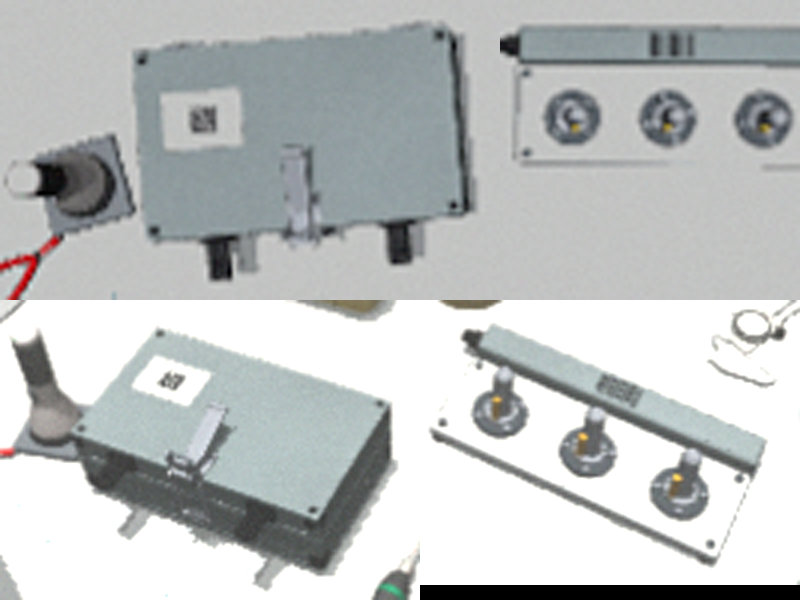

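```bash
python3 - <<'E'
from h import *
np.set_printoptions(suppress=True,precision=1)
t=lambda x,y:(120+x/4-.375,160+y/4-.375)
P={k:onz('top',*t(*v),101) for k,v in dict(ll=(140,57),lr=(440,34),nl=(154,231),nr=(463,204),lab=(203,119)).items()}
for k in P: print(k,P[k])
c=sum(P[k] for k in('ll','lr','nl','nr'))/4; print('lid centre',c)
for a,b in(('lr','ll'),('nr','nl')):
    d=P[b]-P[a];print(np.degrees(np.arctan2(-d[0],d[1])),np.hypot(*d[:2]))
for a,b in(('nl','ll'),('nr','lr')):
    d=P[b]-P[a];print(np.degrees(np.arctan2(d[1],d[0])),np.hypot(*d[:2]))
print('dock',onz('top',*t(81.5,184.5),10),'hood',onz('top',*t(82,183),14))
s=lambda x,y:(110+x/3-.33,130+(y-300)/3-.33)
print('label scene',onz('scene',*s(172,380),101))
print('reader top',tri(('top',)+t(17,178),('scene',)+s(24,333)))
# brass
for n in('top','scene'):
    im=cv2.imread(f'pics/{n}0.png').astype(int); b,g,r=im[...,0],im[...,1],im[...,2]
    m=((r-b>45)).astype(np.uint8)
    x0,y0,x1,y1=(280,180,345,205) if n=='top' else (270,200,360,265)
    k=np.zeros_like(m);k[y0:y1,x0:x1]=m[y0:y1,x0:x1]
    N,_,st,ce=cv2.connectedComponentsWithStats(k)
    for i in range(1,N):
        if st[i,4]>1: print(n,st[i],ce[i],onz(n,*ce[i],62) if n=='top' else '')
    # duct / plate edges
q=lambda x,y:(270+(x-500)/4-.375,165+y/4-.375)
for v in((573,117),(667,117),(764,118)): print('disc',onz('top',*q(*v),28))
E
```

```text
ll [601.7 381.1 101. ]
lr [625.3  98.5 101. ]
nl [438.1 364.4 101. ]
nr [465.1  75.3 101. ]
lab [543.5 320.7 101. ]
lid centre [532.5 229.8 101. ]
4.769330121288419 283.60717806445587
5.324328081603217 290.36390354273544
5.845104023394181 164.41832685559146
8.250799547835307 161.87551116863293
dock [482.3 463.4  10. ] hood [483.7 461.6  14. ]
label scene [544.6 321.2 101. ]
reader top (array([487.3, 472.6, 152.6]), np.float64(3.494012213415575))
top [288 196   1   2   2] [288.  196.5] [ 520.9 -125.6   62. ]
top [311 196   2   1   2] [311.5 196. ] [ 523.4 -216.5   62. ]
top [336 196   1   2   2] [336.  196.5] [ 522. -311.   62.]
scene [283 221   3   2   4] [284.  221.2] 
scene [310 232   3   2   5] [310.8 232.6] 
scene [340 245   3   2   5] [340.8 245.6] 
disc [ 532.7 -128.2   28. ]
disc [ 533.3 -221.4   28. ]
disc [ 532.9 -317.3   28. ]
```

```bash
python3 - <<'E'
import station; print([ (n,getattr(station,n)) for n in dir(station) if n[0]!='_' and not callable(getattr(station,n))], [n for n in dir(station) if n[0]!='_'])
E
```

```text
[('pinch_z', 18.700000000000003)] ['MotionError', 'camera_info', 'get_obs', 'pinch_z', 'sign_off', 'snapshot']
```

move_arm(rows=[1, 0.04, -0.02, 0, 8, 1, 0.04, -0.02, 0, 8, 1, 0.04, -0.02, 0, 8, 1, 0.04, -0.02, 0, 8, 1, 0.0245, -0.0105, 0, 0, 1, 0.02, -0.006, 0, 0], squeeze=20)

```text
clock: 0.85
tool_pos: [485.0, 461.6, 222.2]
ee_rot: [-0.0, -0.047, 0.999, -0.0]
ft_force: [-0.4, -0.4, 0.3]
width: 0.997
grasp_force: 0.0
```

move_arm(rows=[1, 0, 0.001, -0.06, 0, 1, 0, 0, -0.06, 0, 0.2, 0, 0, 0, 0, 0.2, 0, 0, 0, 0, 0.2, 0, 0, 0, 0, 0.2, 0, 0, 0, 0], squeeze=25)

```text
clock: 1.6
tool_pos: [485.0, 464.5, 105.1]
ee_rot: [0.001, -0.047, 0.999, 0.001]
ft_force: [-0.4, -0.7, 0.7]
width: 0.581
grasp_force: 0.0
```

move_arm(rows=[0.2, 0, 0, 0, 0, 0.2, 0, 0, 0, 0, 0.2, 0, 0, 0, 0, 0.2, 0, 0, 0, 0])

```text
clock: 2.1
tool_pos: [484.2, 463.6, 103.1]
ee_rot: [0.0, -0.047, 0.999, 0.0]
ft_force: [-0.3, -0.3, 4.2]
width: 0.367
grasp_force: 25.0
```

move_arm(rows=[0.2, 0, 0, 0.03, 0, 0.2, 0, 0, 0.05, 0, 0.2, 0, 0, 0.05, 0, 0.2, 0.012, -0.028, 0, 0, 0.2, 0.012, -0.029, 0, 0, 0.2, 0.012, -0.029, 0, 0, 0.2, 0.012, -0.029, 0, 0, 0.2, 0.012, -0.028, 0, 0])

```text
clock: 3.1
tool_pos: [543.9, 319.2, 231.9]
ee_rot: [-0.001, -0.047, 0.999, -0.0]
ft_force: [0.5, -0.2, -1.4]
width: 0.37
grasp_force: 25.0
```

move_arm(rows=[0.2, 0, 0, 0, 0, 0.2, 0, 0, 0, 0, 0.2, 0, 0, 0, 0, 0.2, 0, 0, 0, 0, 0.2, 0, 0, 0, 0, 0.2, 0, 0, 0, 0, 0.2, 0, 0, 0, 0, 0.2, 0, 0, 0, 0])

```text
clock: 4.1
tool_pos: [544.1, 320.5, 232.7]
ee_rot: [0.0, -0.047, 0.999, 0.0]
ft_force: [0.5, 0.1, -1.5]
width: 0.366
grasp_force: 25.0
```

```bash
python3 - <<'E'
from h import *
a=snap('top','t1.png')[130:250,110:250]; b=snap('scene','s1.png')[90:210,90:230]
m=np.hstack([cv2.resize(x,(400,343),interpolation=cv2.INTER_CUBIC) for x in(a,b)])
cv2.imwrite('pics/m2.png',m); print(get_obs()['tool_pos'])
E
```

```text
[544.0824327  320.45991376 232.69166629]
```

View pics/m2.png

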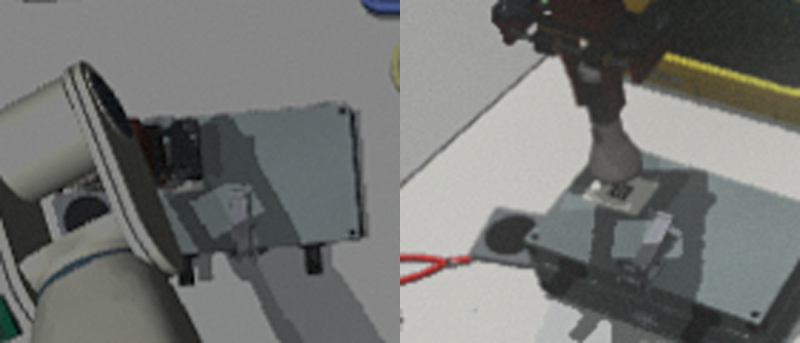

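move_arm(rows=[0.2, 0, 0, 0, 0, 0.2, 0, 0, 0, 0, 0.2, 0, 0, 0, 0, 0.2, 0, 0, 0, 0, 0.2, 0, 0, 0, 0, 0.2, 0, 0, 0, 0, 0.2, 0, 0, 0, 0, 0.2, 0, 0, 0, 0])

```text
clock: 5.2
tool_pos: [544.1, 320.5, 232.7]
ee_rot: [0.0, -0.047, 0.999, -0.0]
ft_force: [0.7, 0.4, -1.9]
width: 0.369
grasp_force: 25.0
```

Reader hangs upright over the label (hood at about (615,160), label just beneath at (620,190)). Next it goes back to the dock.

move_arm(rows=[0.2, -0.015, 0.036, 0, 0, 0.2, -0.015, 0.036, 0, 0, 0.2, -0.015, 0.036, 0, 0, 0.2, -0.015, 0.035, 0, 0, 0.2, 0, 0, -0.05, 0, 0.2, 0, 0, -0.05, 0, 0.2, 0, 0, -0.02, 0, 0.2, 0, 0, -0.007, 0])

```text
clock: 6.2
tool_pos: [484.1, 463.3, 105.0]
ee_rot: [-0.0, -0.047, 0.999, -0.0]
ft_force: [0.7, 0.5, -0.5]
width: 0.365
grasp_force: 25.0
```

move_arm(rows=[0.2, 0, 0, -0.003, 0, 0.2, 0, 0, 0, 0, 0.2, 0, 0, 0, 0])

```text
clock: 6.58
tool_pos: [484.7, 464.0, 104.0]
ee_rot: [0.001, -0.047, 0.999, 0.001]
ft_force: [-0.2, -0.9, -1.0]
width: 0.372
grasp_force: 25.0
```

move_arm(rows=[0.6, 0, 0, 0, 0, 0.8, 0, 0, 0, 0, 1, 0, 0, 0, 0, 1, 0, 0, 0, 0, 1, 0, 0, 0.06, 0, 1, 0, 0, 0.06, 0, 1, 0, 0, 0.03, 0])

```text
clock: 7.45
tool_pos: [485.0, 464.4, 256.6]
ee_rot: [0.002, -0.047, 0.999, 0.002]
ft_force: [1.1, 0.1, -0.8]
width: 1.0
grasp_force: 0.0
```

```bash
python3 - <<'E'
from h import *
np.set_printoptions(suppress=True,precision=1)
yaw=np.radians(5.3); c=np.array([532.5,230.3]); 
def W(x,y): return c+[x*np.cos(yaw)-y*np.sin(yaw), x*np.sin(yaw)+y*np.cos(yaw)]
print('tip',W(-101+75,0),'pivot',W(-101,0),'tabs',W(94-210,85),W(94-210,-85))
# lever in first images
t=lambda x,y:(120+x/4-.375,160+y/4-.375); s=lambda x,y:(110+x/3-.33,130+(y-300)/3-.33)
print('lever end top', tri(('top',)+t(296,148),('scene',)+s(216,406)))
print('lever top z=130', onz('top',*t(296,160),130), onz('top',*t(300,225),115))
print('tabs z85',onz('top',*t(218,259),85),onz('top',*t(402,243),85))
print(get_obs()['tool_pos'],get_obs()['width'])
E
```

```text
tip [506.6 227.9] pivot [431.9 221. ] tabs [409.1 304.2] [424.8 134.9]
lever end top (array([513.5, 229.4, 134.8]), np.float64(6.453245435301815))
lever top z=130 [504.6 227.4 130. ] [444.7 225.4 115. ]
tabs z85 [411.7 307.7  85. ] [427.8 133.7  85. ]
[485.  464.4 256.6] 1.0003212947977718
```

```bash
cat > plan.py <<'E'
from h import *
yaw=np.radians(5.3); c=np.array([532.5,230.3])
def W(x,z,y=0): return np.array([*(c+[x*np.cos(yaw)-y*np.sin(yaw), x*np.sin(yaw)+y*np.cos(yaw)]),z])
def tip(lid,lev):  # grip point in world
    a=np.radians(14.5)+lev
    v=np.array([-101+76*np.cos(a)-94, 111+76*np.sin(a)-61])
    C,S=np.cos(lid),np.sin(lid)   # lid rotates front up: (-x)->(+z)
    return W(94+v[0]*C+v[1]*S, 61-v[0]*S+v[1]*C)
def rows(Ps,f=0.1):
    d=np.diff(np.round(Ps,0),axis=0)/1000
    for i in range(0,len(d),8): print([float(x) for r in d[i:i+8] for x in (f,*r,0)])
E
python3 - <<'E'
from plan import *
print(tip(0,0)-[0,0,18.7])
rows([tip(0,a) for a in np.linspace(0,1.8,17)])
print('lid');rows([tip(a,1.8) for a in np.linspace(0,1.58,25)])
print(tip(1.58,1.8))
E
```

```text
[505.19645278 227.7671265  111.32888031]
[0.1, -0.002, 0.0, 0.008, 0.0, 0.1, -0.004, -0.001, 0.008, 0.0, 0.1, -0.004, 0.0, 0.007, 0.0, 0.1, -0.005, -0.001, 0.007, 0.0, 0.1, -0.006, 0.0, 0.006, 0.0, 0.1, -0.007, -0.001, 0.006, 0.0, 0.1, -0.007, 0.0, 0.005, 0.0, 0.1, -0.007, -0.001, 0.003, 0.0]
[0.1, -0.008, -0.001, 0.003, 0.0, 0.1, -0.009, -0.001, 0.003, 0.0, 0.1, -0.008, 0.0, 0.001, 0.0, 0.1, -0.009, -0.001, 0.0, 0.0, 0.1, -0.008, -0.001, -0.001, 0.0, 0.1, -0.008, -0.001, -0.002, 0.0, 0.1, -0.008, -0.001, -0.002, 0.0, 0.1, -0.008, 0.0, -0.004, 0.0]
lid
[0.1, 0.008, 0.0, 0.015, 0.0, 0.1, 0.009, 0.001, 0.015, 0.0, 0.1, 0.01, 0.001, 0.013, 0.0, 0.1, 0.011, 0.001, 0.013, 0.0, 0.1, 0.012, 0.001, 0.012, 0.0, 0.1, 0.012, 0.002, 0.012, 0.0, 0.1, 0.014, 0.001, 0.01, 0.0, 0.1, 0.014, 0.001, 0.01, 0.0]
[0.1, 0.014, 0.001, 0.009, 0.0, 0.1, 0.015, 0.002, 0.008, 0.0, 0.1, 0.016, 0.001, 0.006, 0.0, 0.1, 0.016, 0.002, 0.006, 0.0, 0.1, 0.016, 0.001, 0.005, 0.0, 0.1, 0.017, 0.002, 0.003, 0.0, 0.1, 0.016, 0.001, 0.003, 0.0, 0.1, 0.017, 0.002, 0.001, 0.0]
[0.1, 0.017, 0.001, 0.0, 0.0, 0.1, 0.017, 0.002, -0.001, 0.0, 0.1, 0.017, 0.002, -0.002, 0.0, 0.1, 0.017, 0.001, -0.003, 0.0, 0.1, 0.016, 0.002, -0.004, 0.0, 0.1, 0.016, 0.001, -0.005, 0.0, 0.1, 0.016, 0.002, -0.006, 0.0, 0.1, 0.015, 0.001, -0.008, 0.0]
[745.03313695 250.016103   290.15896525]
```

move_arm(rows=[0.6, 0.004, -0.046, 0, 0, 0.6, 0.004, -0.047, 0, 0, 0.6, 0.004, -0.048, 0, 0, 0.6, 0.004, -0.048, 0, 0, 0.6, 0.004, -0.047, 0, 0, 0.6, 0, 0, -0.05, 0, 0.6, 0, 0, -0.05, 0, 0.6, 0, 0, 0, 0])

```text
clock: 8.45
tool_pos: [501.6, 226.2, 149.8]
ee_rot: [-0.003, -0.047, 0.999, -0.001]
ft_force: [0.0, 0.5, 0.1]
width: 0.597
grasp_force: 0.0
```

```bash
python3 - <<'E'
from h import *
a=snap('top','t2.png')[130:250,110:250]; b=snap('scene','s2.png')[60:220,90:277]
m=np.hstack([cv2.resize(a,(200,171)),np.zeros((171,1,3),np.uint8)])
b=cv2.resize(b,(600,513),interpolation=cv2.INTER_CUBIC)
o=np.zeros((513,800,3),np.uint8);o[:,200:]=b;o[:171,:200]=m[:,:200]
cv2.imwrite('pics/m3.png',np.clip(o*1.5,0,255)); print(get_obs()['tool_pos'],get_obs()['width'])
E
```

```text
[504.54318498 227.79236287 153.55963496] 0.5979380190436157[ WARN:0@1.641] global loadsave.cpp:1063 imwrite_ Unsupported depth image for selected encoder is fallbacked to CV_8U.
```

View pics/m3.png

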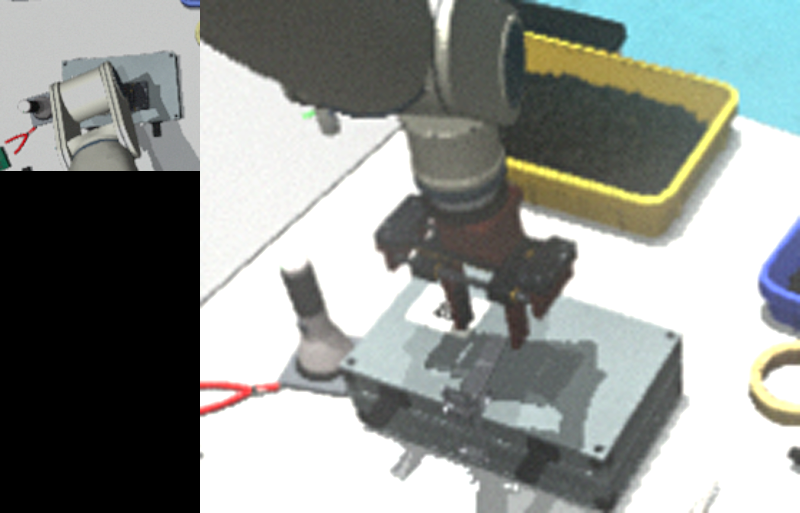

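The reader stands on its dock again at (315,330). The fingers straddle the lever end, at (458,310) and (517,330), with the lever at (480,360). The gripper body is wide enough to foul the raised lever if I took a tab, so I'll lift the lid by the lever tip instead.

move_arm(rows=[0.6, 0, 0, -0.03, 0, 0.6, 0, 0, -0.012, 0, 0.1, 0, 0, 0, 0, 0.1, 0, 0, 0, 0, 0.1, 0, 0, 0, 0, 0.1, 0, 0, 0, 0, 0.1, 0, 0, 0, 0, 0.1, 0, 0, 0, 0], squeeze=35)

```text
clock: 9.55
tool_pos: [504.6, 229.2, 111.5]
ee_rot: [0.001, -0.047, 0.999, 0.001]
ft_force: [-1.5, 8.9, 1.1]
width: 0.225
grasp_force: 35.0
```

move_arm(rows=[0.1, -0.002, 0.002, 0.008, 0, 0.1, -0.004, 0, 0.008, 0, 0.1, -0.004, 0, 0.007, 0, 0.1, -0.005, -0.001, 0.007, 0, 0.1, -0.006, 0, 0.006, 0, 0.1, -0.007, -0.001, 0.006, 0, 0.1, -0.007, 0, 0.005, 0, 0.1, -0.007, -0.001, 0.003, 0])

```text
clock: 10.55
tool_pos: [462.8, 226.0, 161.8]
ee_rot: [0.001, -0.048, 0.999, -0.0]
ft_force: [6.3, -6.4, -2.5]
width: 0.223
grasp_force: 35.0
```

move_arm(rows=[0.1, -0.008, -0.002, 0.003, 0, 0.1, -0.009, -0.001, 0.003, 0, 0.1, -0.008, 0, 0.001, 0, 0.1, -0.009, -0.001, 0, 0, 0.1, -0.008, -0.001, -0.001, 0, 0.1, -0.008, -0.001, -0.002, 0, 0.1, -0.008, -0.001, -0.002, 0, 0.1, -0.008, 0, -0.004, 0])

```text
clock: 11.55
tool_pos: [395.0, 219.5, 158.6]
ee_rot: [-0.0, -0.047, 0.999, 0.0]
ft_force: [0.1, -0.7, 0.3]
width: 0.102
grasp_force: 0.0
```

move_arm(rows=[0.1, 0, 0, 0, 0, 0.1, 0, 0, 0, 0, 0.1, 0, 0, 0, 0, 0.1, 0, 0, 0, 0])

```text
clock: 12.05
tool_pos: [396.2, 219.5, 158.6]
ee_rot: [-0.0, -0.047, 0.999, -0.0]
ft_force: [-0.7, 0.3, 0.3]
width: 0.102
grasp_force: 0.0
```

```bash
python3 - <<'E'
from h import *
b=snap('scene','s3.png')[100:220,110:250]
b=cv2.resize(b,(700,600),interpolation=cv2.INTER_CUBIC)
cv2.imwrite('pics/m4.png',cv2.convertScaleAbs(b,alpha=1.8,beta=10)); print(get_obs())
E
```

```text
{'clock': 12.1, 'joint_positions': array([ 4.79601230e-01,  2.70082567e-01,  2.04921092e+00,  2.24565185e-05,
        8.22251269e-01, -1.18579680e+00]), 'dq': array([-1.76199217e-04, -2.36704375e-03, -2.51894822e-06,  8.24119807e-04,
       -1.19661662e-03,  6.40470708e-04]), 'joint_torque': array([ 1.79187313e-02, -3.85666466e+01, -2.10106909e+01,  1.10568487e-02,
        7.33268377e-02, -2.02282827e-04]), 'tool_pos': array([396.22723333, 219.49845276, 158.66471488]), 'ee_rot': array([ 1.82985776e-05, -4.72755799e-02,  9.98881884e-01,  1.75035349e-05]), 'ft_force': array([ 0.54155427,  1.57873523, -0.33986893]), 'torque': array([ 0.04290439,  0.00067302, -0.06079404]), 'grasp_force': 0.0, 'width': 0.09862069125461134}
```

View pics/m4.png

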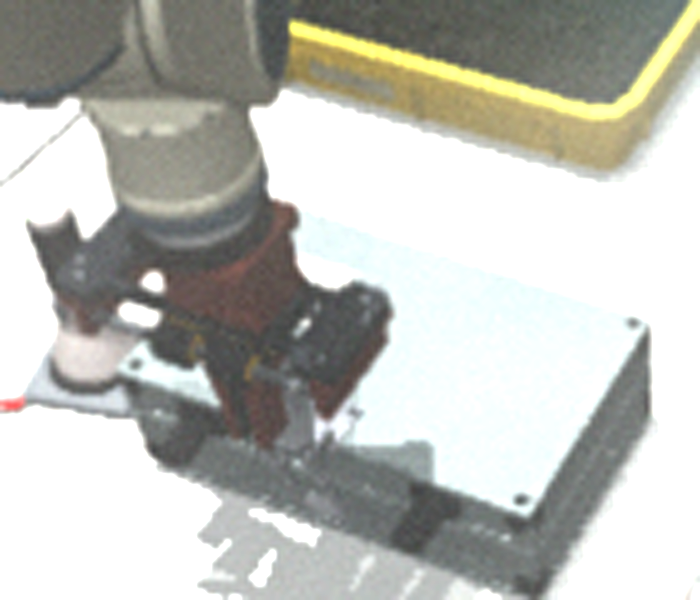

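move_arm(rows=[0.1, -0.01, 0, 0.02, 0, 0.1, 0, 0, 0.05, 0, 0.1, 0.04, 0.05, 0.05, 0, 0.1, 0.05, 0.05, 0.05, 0, 0.1, 0.05, 0.05, 0, 0, 0.1, 0, 0, 0, 0])

```text
clock: 12.85
tool_pos: [499.4, 340.6, 302.6]
ee_rot: [0.0, -0.048, 0.999, 0.0]
ft_force: [-0.4, -0.7, 0.1]
width: 0.104
grasp_force: 0.0
```

```bash
python3 - <<'E'
from plan import *
im=snap('scene','s4.png'); snap('top','t4.png')
x0,y0=120,130
b=cv2.resize(im[y0:y0+75,x0:x0+100],(800,600),interpolation=cv2.INTER_CUBIC)
b=cv2.convertScaleAbs(b,alpha=1.5)
P=lambda p:tuple(int(round((v-o+.5)*8)) for v,o in zip(proj('scene',p),(x0,y0)))
cv2.circle(b,P(W(-101,111)),4,(0,0,255),-1)
for a in (0.9,1.2,1.5,1.8): cv2.circle(b,P(tip(0,a)),3,(0,255,0),-1); print(a,P(tip(0,a)))
cv2.imwrite('pics/m5.png',b)
E
```

```text
0.9 (423, 293)
1.2 (390, 322)
1.5 (358, 365)
1.8 (330, 419)
```

View pics/m5.png

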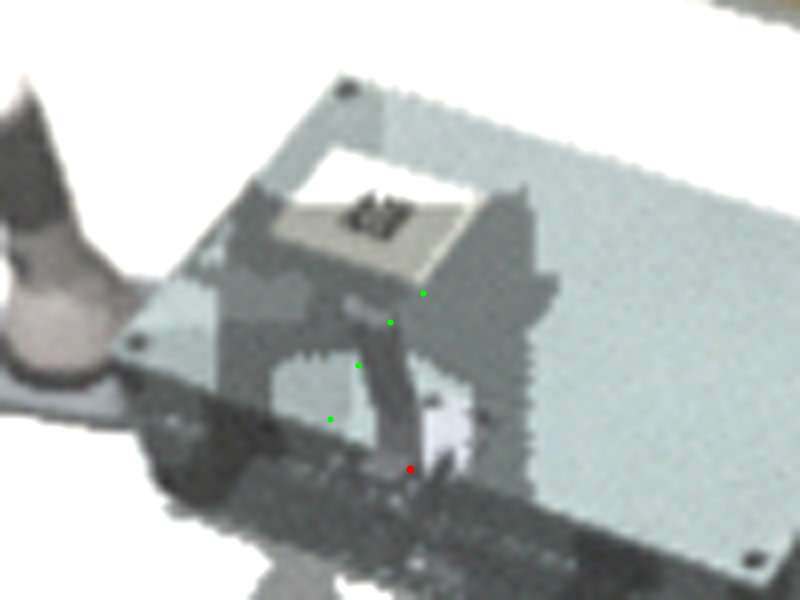

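The lever stands at about 1.3 rad: foot at (405,470), roll at (365,305) in the crop. The grip slipped off, so I'll push it over from behind with shut fingers.

move_arm(rows=[0, -0.01, -0.04, 0, 0, 0, -0.011, -0.04, 0, 0, 0, -0.011, -0.038, 0, 0, 0, 0, 0, -0.06, 0, 0, 0, 0, -0.06, 0, 0, 0, 0, -0.03, 0, 0, -0.01, -0.001, 0, 0, 0, -0.008, -0.001, 0, 0])

```text
clock: 13.95
tool_pos: [446.6, 218.0, 154.5]
ee_rot: [0.001, -0.047, 0.999, 0.0]
ft_force: [2.2, -0.7, -0.4]
width: 0.004
grasp_force: 0.7
```

move_arm(rows=[0, -0.006, 0, 0, 0, 0, -0.006, -0.001, 0, 0, 0, -0.006, 0, 0, 0, 0, -0.004, -0.001, 0, 0, 0, 0, 0, 0, 0])

```text
clock: 14.58
tool_pos: [424.6, 216.1, 153.2]
ee_rot: [-0.0, -0.047, 0.999, -0.0]
ft_force: [-0.4, -0.6, 0.5]
width: 0.004
grasp_force: 0.1
```

move_arm(rows=[0, -0.004, 0.002, 0, 0, 0, -0.003, 0.001, 0, 0, 0, -0.003, 0, 0, 0, 0, 0, 0, 0, 0])

```text
clock: 15.08
tool_pos: [417.1, 219.9, 154.0]
ee_rot: [0.002, -0.048, 0.999, 0.001]
ft_force: [6.0, -1.3, -0.2]
width: 0.007
grasp_force: 2.6
```

```bash
python3 - <<'E'
from plan import *
im=snap('scene','s5.png'); print(get_obs()['ft_force'],get_obs()['tool_pos'])
x0,y0=120,130
b=cv2.resize(im[y0:y0+75,x0:x0+100],(800,600),interpolation=cv2.INTER_CUBIC)
b=cv2.convertScaleAbs(b,alpha=1.7,beta=15)
P=lambda p:tuple(int(round((v-o+.5)*8)) for v,o in zip(proj('scene',p),(x0,y0)))
for a in (1.2,1.5,1.8): cv2.circle(b,P(tip(0,a)),3,(0,255,0),-1)
cv2.imwrite('pics/m6.png',b)
E
```

```text
[ 6.78896162 -0.87745086  1.12733087] [417.13743939 219.88551611 153.97083133]
```

View pics/m6.png

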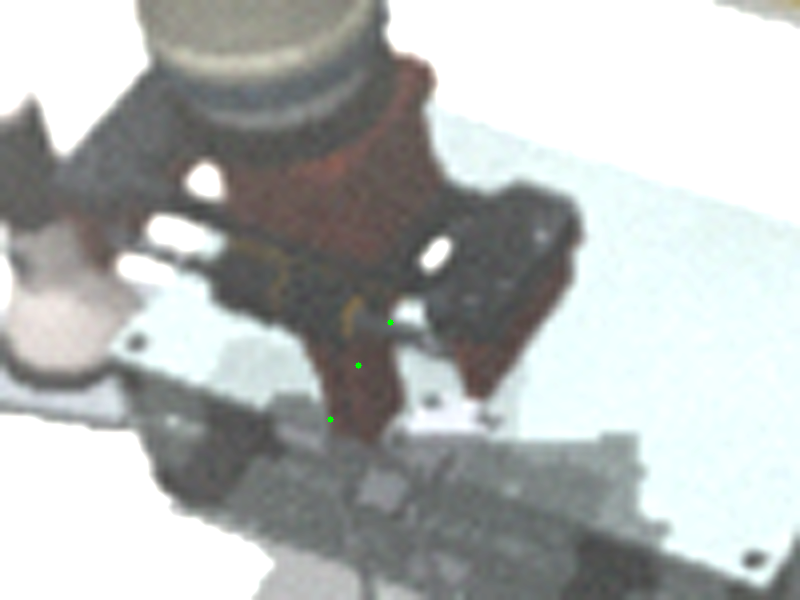

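move_arm(rows=[0, 0.01, 0, 0.01, 0, 0, 0, 0, 0.05, 0, 0.6, -0.012, 0, 0.02, 0, 0.6, -0.012, -0.001, 0, 0, 0.6, -0.012, -0.001, 0, 0, 0.6, 0, 0, -0.05, 0, 0.6, 0, 0, -0.03, 0, 0.6, 0, 0, 0, 0], squeeze=60)

```text
clock: 16.12
tool_pos: [386.4, 216.0, 150.7]
ee_rot: [-0.003, -0.047, 0.999, -0.002]
ft_force: [-0.2, 0.2, 0.8]
width: 0.598
grasp_force: 0.0
```

move_arm(rows=[0.1, 0, 0, 0, 0, 0.1, 0, 0, 0, 0, 0.1, 0, 0, 0, 0, 0.1, 0, 0, 0, 0, 0.1, 0, 0, 0, 0, 0.1, 0, 0, 0, 0])

```text
clock: 16.88
tool_pos: [389.5, 218.7, 154.1]
ee_rot: [0.001, -0.047, 0.999, 0.001]
ft_force: [-1.7, 8.5, 3.1]
width: 0.217
grasp_force: 60.0
```

```bash
python3 - <<'E'
from plan import *
n=33; L=np.linspace(0,1.6,n); v=np.interp(L,[0,.3,1.6],[1.9,1.78,1.75])
P=[tip(a,b) for a,b in zip(L,v)]; print(P[0],P[8],P[16],P[24],P[-1]); rows(P)
E
```

```text
[390.31606378 217.10999503 174.4761845 ] [462.11135641 223.77024296 258.85300999] [552.43195728 232.14903177 307.13131116] [654.19462037 241.5892686  316.03189689] [751.14317288 250.5829139  284.2676243 ]
[0.1, 0.008, 0.001, 0.013, 0.0, 0.1, 0.007, 0.001, 0.012, 0.0, 0.1, 0.009, 0.0, 0.011, 0.0, 0.1, 0.009, 0.001, 0.011, 0.0, 0.1, 0.01, 0.001, 0.011, 0.0, 0.1, 0.01, 0.001, 0.009, 0.0, 0.1, 0.009, 0.001, 0.009, 0.0, 0.1, 0.01, 0.001, 0.009, 0.0]
[0.1, 0.01, 0.001, 0.008, 0.0, 0.1, 0.011, 0.001, 0.007, 0.0, 0.1, 0.011, 0.001, 0.007, 0.0, 0.1, 0.011, 0.001, 0.007, 0.0, 0.1, 0.011, 0.001, 0.005, 0.0, 0.1, 0.012, 0.001, 0.006, 0.0, 0.1, 0.012, 0.001, 0.004, 0.0, 0.1, 0.012, 0.001, 0.004, 0.0]
[0.1, 0.013, 0.001, 0.003, 0.0, 0.1, 0.012, 0.001, 0.003, 0.0, 0.1, 0.013, 0.002, 0.002, 0.0, 0.1, 0.013, 0.001, 0.002, 0.0, 0.1, 0.013, 0.001, 0.001, 0.0, 0.1, 0.013, 0.001, 0.0, 0.0, 0.1, 0.012, 0.001, -0.001, 0.0, 0.1, 0.013, 0.002, -0.001, 0.0]
[0.1, 0.013, 0.001, -0.002, 0.0, 0.1, 0.013, 0.001, -0.002, 0.0, 0.1, 0.012, 0.001, -0.003, 0.0, 0.1, 0.012, 0.001, -0.004, 0.0, 0.1, 0.012, 0.001, -0.004, 0.0, 0.1, 0.012, 0.001, -0.005, 0.0, 0.1, 0.012, 0.002, -0.006, 0.0, 0.1, 0.011, 0.001, -0.006, 0.0]
```

move_arm(rows=[0.1, 0.008, 0.001, 0.013, 0, 0.1, 0.007, 0.001, 0.012, 0, 0.1, 0.009, 0, 0.011, 0, 0.1, 0.009, 0.001, 0.011, 0])

```text
clock: 17.38
tool_pos: [419.5, 221.3, 199.8]
ee_rot: [-0.003, -0.047, 0.999, 0.001]
ft_force: [-7.3, 11.0, -6.0]
width: 0.225
grasp_force: 60.0
```

move_arm(rows=[0.1, 0.01, 0.001, 0.011, 0, 0.1, 0.01, 0.001, 0.009, 0, 0.1, 0.009, 0.001, 0.009, 0, 0.1, 0.01, 0.001, 0.009, 0])

```text
clock: 17.88
tool_pos: [458.4, 225.1, 237.5]
ee_rot: [-0.003, -0.047, 0.999, 0.001]
ft_force: [-5.3, 8.3, -6.3]
width: 0.219
grasp_force: 60.0
```

move_arm(rows=[0.1, 0.01, 0.001, 0.008, 0, 0.1, 0.011, 0.001, 0.007, 0, 0.1, 0.011, 0.001, 0.007, 0, 0.1, 0.011, 0.001, 0.007, 0, 0.1, 0.011, 0.001, 0.005, 0, 0.1, 0.012, 0.001, 0.006, 0, 0.1, 0.012, 0.001, 0.004, 0, 0.1, 0.012, 0.001, 0.004, 0])

```text
clock: 18.88
tool_pos: [551.7, 232.3, 286.7]
ee_rot: [0.0, -0.047, 0.999, -0.0]
ft_force: [-0.2, 0.2, 0.4]
width: 0.102
grasp_force: 0.0
```

move_arm(rows=[0.1, 0, 0, 0.05, 0, 0.1, -0.04, 0.04, 0.04, 0, 0.1, -0.05, 0.05, 0, 0, 0.1, -0.05, 0.05, 0, 0, 0.1, -0.04, 0.05, 0, 0, 0.1, 0, 0, 0, 0])

```text
clock: 19.62
tool_pos: [385.6, 408.2, 372.9]
ee_rot: [0.0, -0.05, 0.999, 0.001]
ft_force: [-0.4, 0.2, 0.8]
width: 0.096
grasp_force: 0.0
```

```bash
python3 - <<'E'
from plan import *
b=snap('scene','s7.png')[80:230,110:260]; a=snap('top','t7.png')[130:250,130:250]
o=np.hstack([cv2.resize(x,(400,400),interpolation=cv2.INTER_CUBIC) for x in(a,b)])
cv2.imwrite('pics/m7.png',cv2.convertScaleAbs(o,alpha=1.5,beta=15)); print(get_obs()['tool_pos'])
E
```

```text
[387.76622838 405.70745957 372.62863081]
```

View pics/m7.png

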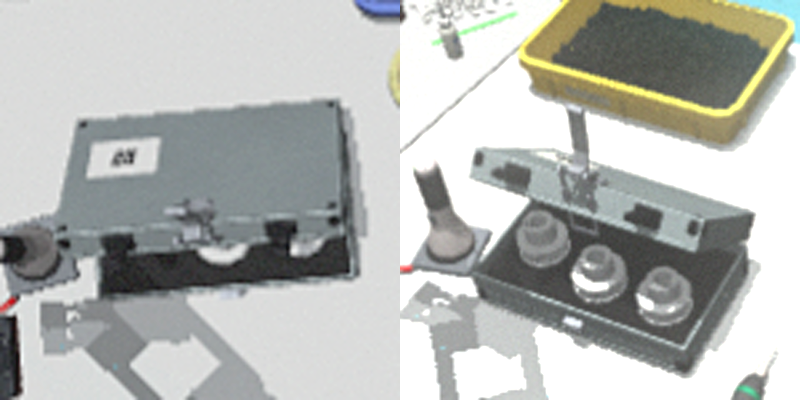

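The lid is about 0.55 rad open, three pulleys show at (545,240), (598,270) and (662,295), and the lever stands upright. The grip slipped again, but the lid stays where it was left. I'll push its front rim back with shut fingers at the right-hand side, clear of lever and tab.

```bash
python3 - <<'E'
from plan import *
print(get_obs()['tool_pos'], W(-130,140,-125))
T=np.linspace(.45,1.6,25)
P=[W(-130,140,-125)]+[W(94-184*np.cos(t)-10,61+184*np.sin(t)-22,-125) for t in T]
print(P[1],P[-1]); rows(P[1:],0)
E
```

```text
[387.76622838 405.70745957 372.62863081] [414.60211267  93.82623636 140.        ]
[462.71327294  98.28937376 119.03365828] [633.03694022 114.08982265 222.92154296]
[0.0, 0.004, 0.001, 0.008, 0.0, 0.0, 0.004, 0.0, 0.008, 0.0, 0.0, 0.005, 0.001, 0.007, 0.0, 0.0, 0.005, 0.0, 0.007, 0.0, 0.0, 0.005, 0.0, 0.007, 0.0, 0.0, 0.006, 0.001, 0.007, 0.0, 0.0, 0.006, 0.001, 0.006, 0.0, 0.0, 0.006, 0.0, 0.006, 0.0]
[0.0, 0.007, 0.001, 0.006, 0.0, 0.0, 0.007, 0.0, 0.005, 0.0, 0.0, 0.007, 0.001, 0.006, 0.0, 0.0, 0.008, 0.001, 0.004, 0.0, 0.0, 0.007, 0.0, 0.005, 0.0, 0.0, 0.008, 0.001, 0.004, 0.0, 0.0, 0.008, 0.001, 0.003, 0.0, 0.0, 0.008, 0.001, 0.004, 0.0]
[0.0, 0.008, 0.0, 0.002, 0.0, 0.0, 0.009, 0.001, 0.003, 0.0, 0.0, 0.008, 0.001, 0.002, 0.0, 0.0, 0.009, 0.001, 0.002, 0.0, 0.0, 0.009, 0.001, 0.001, 0.0, 0.0, 0.008, 0.0, 0.001, 0.0, 0.0, 0.009, 0.001, 0.0, 0.0, 0.0, 0.009, 0.001, 0.0, 0.0]
```

move_arm(rows=[0, 0.004, -0.0625, 0, 0, 0, 0.005, -0.0625, 0, 0, 0, 0.006, -0.0625, 0, 0, 0, 0.006, -0.0625, 0, 0, 0, 0.006, -0.0625, 0, 0, 0, 0, 0, -0.06, 0, 0, 0, 0, -0.06, 0, 0, 0, 0, -0.06, 0])

```text
clock: 20.72
tool_pos: [415.4, 92.1, 191.3]
ee_rot: [0.001, -0.046, 0.999, -0.0]
ft_force: [-0.2, -0.4, -0.0]
width: 0.007
grasp_force: 0.0
```

move_arm(rows=[0, 0, 0, -0.06, 0, 0, 0.02, 0.002, -0.008, 0, 0, 0.02, 0.002, 0, 0, 0, 0.008, 0, 0, 0, 0, 0.006, 0.001, 0.004, 0, 0, 0.006, 0, 0.006, 0])

```text
clock: 21.48
tool_pos: [474.1, 98.7, 134.5]
ee_rot: [-0.0, -0.047, 0.999, -0.0]
ft_force: [-1.6, 0.5, -3.6]
width: 0.006
grasp_force: 0.0
```

move_arm(rows=[0, 0.005, 0.001, 0.007, 0, 0, 0.005, 0, 0.007, 0, 0, 0.005, 0, 0.007, 0, 0, 0.006, 0.001, 0.007, 0, 0, 0.006, 0.001, 0.006, 0, 0, 0.006, 0, 0.006, 0])

```text
clock: 22.22
tool_pos: [508.9, 102.5, 175.3]
ee_rot: [0.001, -0.047, 0.999, 0.0]
ft_force: [-0.4, -0.4, -0.2]
width: 0.005
grasp_force: 0.0
```

move_arm(rows=[0, 0.007, 0.001, 0.006, 0, 0, 0.007, 0, 0.005, 0, 0, 0.007, 0.001, 0.006, 0, 0, 0.008, 0.001, 0.004, 0, 0, 0.007, 0, 0.005, 0, 0, 0.008, 0.001, 0.004, 0, 0, 0.008, 0.001, 0.003, 0, 0, 0.008, 0.001, 0.004, 0])

```text
clock: 23.22
tool_pos: [568.0, 108.1, 211.3]
ee_rot: [-0.0, -0.047, 0.999, -0.0]
ft_force: [-2.6, -0.7, -2.7]
width: 0.005
grasp_force: 1.8
```

move_arm(rows=[0, 0.008, 0, 0.002, 0, 0, 0.009, 0.001, 0.003, 0, 0, 0.008, 0.001, 0.002, 0, 0, 0.009, 0.001, 0.002, 0, 0, 0.009, 0.001, 0.001, 0, 0, 0.008, 0, 0.001, 0, 0, 0.009, 0.001, 0, 0, 0, 0.006, 0.001, 0, 0])

```text
clock: 24.22
tool_pos: [634.2, 114.0, 222.4]
ee_rot: [0.0, -0.047, 0.999, -0.0]
ft_force: [-2.0, -2.2, -0.8]
width: 0.004
grasp_force: 1.1
```

```bash
python3 - <<'E'
from plan import *
b=snap('scene','s8.png')[60:230,110:280]; a=snap('top','t8.png')[120:240,130:250]
o=np.hstack([cv2.resize(x,(400,400),interpolation=cv2.INTER_CUBIC) for x in(a,b)])
cv2.imwrite('pics/m8.png',cv2.convertScaleAbs(o,alpha=1.5,beta=15)); print(get_obs()['tool_pos'])
E
```

```text
[634.63204565 114.27114579 222.50130575]
```

View pics/m8.png

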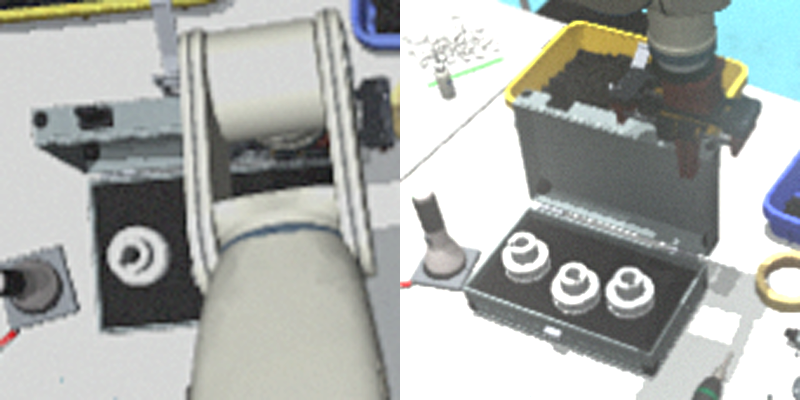

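move_arm(rows=[0, -0.04, 0, 0, 0, 0, -0.05, 0, 0.05, 0, 0, -0.05, -0.04, 0.06, 0, 0, -0.05, -0.05, 0.02, 0, 0, -0.03, -0.05, 0, 0, 0, 0, 0, 0, 0])

```text
clock: 25.08
tool_pos: [440.0, -8.9, 327.3]
ee_rot: [0.001, -0.045, 0.999, -0.0]
ft_force: [-0.3, -0.4, 0.4]
width: 0.005
grasp_force: 0.0
```

```bash
python3 - <<'E'
from plan import *
b=snap('scene','s9.png')[120:220,130:280]; a=snap('top','t9.png')[160:225,135:245]
o=np.zeros((600,800,3),np.uint8)
o[:325,:550]=cv2.resize(a,(550,325),interpolation=cv2.INTER_CUBIC)   # x5
o[325:,:412]=cv2.resize(b,(412,275),interpolation=cv2.INTER_CUBIC)
c=cv2.imread('pics/t9.png')[180:215,275:350]; o[325:535,412:800]=cv2.resize(c,(450,210),interpolation=cv2.INTER_CUBIC)[:, :388] # x6
cv2.imwrite('pics/m9.png',cv2.convertScaleAbs(o,alpha=1.3,beta=5)); print(get_obs()['tool_pos'])
E
```

```text
[441.77964946  -7.00304016 327.05980657]
```

View pics/m9.png

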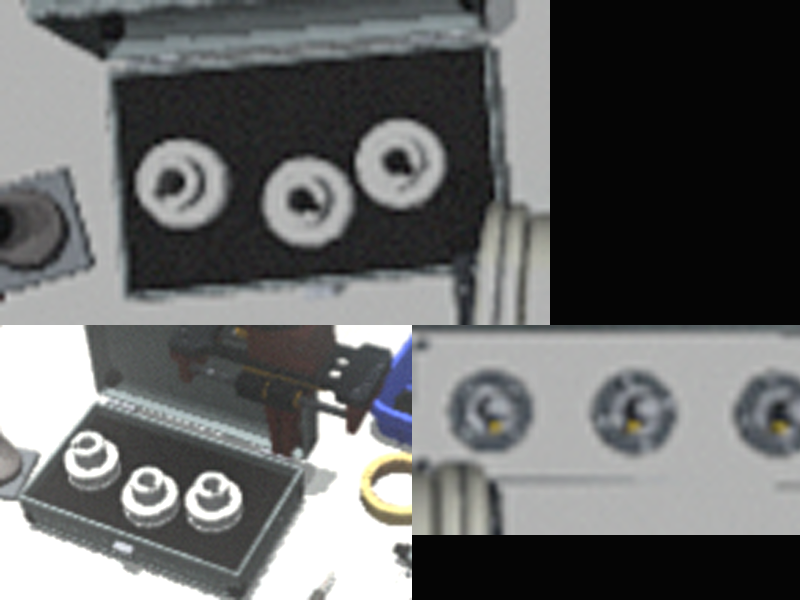

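The lid is upright and three pulleys lie on the foam, at (182,184), (308,201) and (400,163) in the x5 crop. Their dark bores show the keyways, and the brass keys appear below each spindle. Now for exact centres and angles.

```bash
cat > meas.py <<'E'
from plan import *
def avg(n,k=4): return np.mean([snap(n) for _ in range(k)],axis=0).astype(np.float32)
def circles(g,x0,y0,x1,y1,lo,amin,amax,inv=False):
    """bright (or dark) blobs: subpixel ellipse centres in x8 upsampled crop"""
    c=cv2.resize(g[y0:y1,x0:x1],None,fx=8,fy=8,interpolation=cv2.INTER_CUBIC)
    m=((c<lo) if inv else (c>lo)).astype(np.uint8)
    out=[]
    for k in cv2.findContours(m,cv2.RETR_EXTERNAL,cv2.CHAIN_APPROX_NONE)[0]:
        a=cv2.contourArea(cv2.convexHull(k))/64
        if amin<a<amax:
            e=cv2.fitEllipse(cv2.convexHull(k)); out.append(((e[0][0]+.5)/8-.5+x0,(e[0][1]+.5)/8-.5+y0,e[1][0]/8,e[1][1]/8))
    return sorted(out)
def ring(im,n,c,z,rs=(13,14,15)):
    a=np.radians(np.arange(0,360,5)); s=0
    g=im.mean(2)
    for r in rs:
        uv=np.array([proj(n,[c[0]+r*np.cos(t),c[1]+r*np.sin(t),z]) for t in a],np.float32)
        s=s+cv2.remap(g,uv[:,0].reshape(1,-1),uv[:,1].reshape(1,-1),cv2.INTER_CUBIC)[0]/len(rs)
    return a,s
E
python3 - <<'E'
from meas import *
np.set_printoptions(suppress=True,precision=1,linewidth=150)
t=avg('top');s=avg('scene'); np.save('t.npy',t);np.save('s.npy',s)
g=t.mean(2)
for p in circles(g,158,168,234,216,95,150,400):
    c=onz('top',p[0],p[1],62); print('pulley',p,c)
    for n,im in(('top',t),('scene',s)):
        a,v=ring(im,n,c,90); print(n,v[::2])
print('discs')
for p in circles(g,280,182,345,208,110,100,300,True): print(p,onz('top',p[0],p[1],27))
for n,im in(('top',t),('scene',s)):
    y=im[...,2]-im[...,0]; 
    x0,y0,x1,y1=(280,185,345,205) if n=='top' else (270,200,360,265)
    w=np.clip(y[y0:y1,x0:x1]-15,0,None); m=(w>8).astype(np.uint8)
    N,L=cv2.connectedComponents(m)
    for i in range(1,N):
        q=np.argwhere(L==i); ww=w[L==i]
        if len(q)>2:
            u=(q*ww[:,None]).sum(0)/ww.sum(); print(n,u[1]+x0,u[0]+y0,len(q),onz(n,u[1]+x0,u[0]+y0,60))
E
```

```text
pulley (170.79095649719238, 196.21716690063477, 17.13106346130371, 17.706024169921875) [519.2 328.2  62. ]
top [131.  129.9 125.8 121.7 122.7 128.4 130.6 127.2 126.6 128.5 121.1 102.4  71.8  54.7  56.3  74.9 106.3 128.6 131.6 134.5 132.  131.3 135.6 136.
 134.6 135.4 140.  144.1 143.8 139.5 134.2 135.2 137.1 132.6 127.9 127.6]
scene [199.5 195.9 181.5 171.3 175.  171.5 176.1 187.4 195.  196.6 185.  152.5 121.7  99.9 100.1 135.6 176.2 195.7 198.9 203.5 209.1 201.5 197.5 196.1
 193.4 203.1 208.2 204.3 207.8 211.2 215.6 213.6 214.5 210.6 204.6 203.4]
pulley (196.0584373474121, 199.87831497192383, 17.2321720123291, 17.457775115966797) [505.6 230.2  62. ]
top [124.  125.6 126.5 125.2 123.1 122.4 124.1 127.  131.7 133.8 132.4 128.5 125.4 125.6 128.1 128.1 128.2 126.5 125.1 126.6 132.8 131.6 110.7  81.7
  46.8  43.6  78.1 114.6 134.3 137.4 131.  134.6 132.3 131.  130.4 127.8]
scene [191.5 188.5 184.3 180.6 175.1 171.9 183.  192.6 201.4 198.9 196.  204.6 208.8 208.1 201.2 200.  201.3 205.9 206.3 199.3 196.  191.7 165.3 129.
 114.3 108.7 127.5 173.  197.6 205.  209.2 209.4 207.9 202.5 197.4 1
[... 583 characters left out ...]
73, 193.98529434204102, 14.31336498260498, 14.774962425231934) [ 532.3 -127.2   27. ]
(311.51923751831055, 194.25616455078125, 14.605020523071289, 14.630097389221191) [ 531.8 -222.1   27. ]
(335.35787200927734, 194.43975830078125, 14.663168907165527, 14.963601112365723) [ 531.6 -316.5   27. ]
top 288.3680981595092 196.41717791411043 4 [ 521.3 -127.3   60. ]
top 311.40712945590997 196.32833020637898 4 [ 522.2 -216.4   60. ]
top 335.7319587628866 196.43470790378007 5 [ 522.4 -310.4   60. ]
scene 283.73100616016427 222.1006160164271 17 [ 518.4 -128.9   60. ]
scene 310.88429752066116 233.31056981296217 15 [ 520.6 -218.    60. ]
scene 340.6060996563574 246.29939862542955 15 [ 520.6 -312.6   60. ]
```

```bash
python3 - <<'E'
from meas import *
np.set_printoptions(suppress=True,precision=0,linewidth=170)
t=np.load('t.npy');s=np.load('s.npy')
def cen(a,w):
    w=np.clip(w-w.max()*.45,0,None); return np.degrees(np.angle((w*np.exp(1j*a)).sum()))%360
for c in((532.3,-127.2),(531.8,-222.1),(531.6,-316.5)):
    for n,im in(('top',t),('scene',s)):
        y=np.repeat((im[...,2]-im[...,0])[...,None],3,2)
        a,v=ring(y,n,c,62,(11,12,13,14)); print(n,cen(a,v),v[16:46:2])
for c in((519.2,328.2),(505.6,230.2),(535.8,159.1)):
    for n,im in(('top',t),('scene',s)):
        a,v=ring(im,n,c,90); print(n,cen(a,v.max()-v))
E
```

```text
top 178.76351423725532 [ -6.  -6.  -7.  -7.  -7.  -8. -10.  -9.  19.  49.  56.  41.  21.   1.  -7.]
scene 184.1916685323749 [  5.   5.   4.   3.  -1.  -5.  -6.  -3.  21.  66. 102.  94.  60.  19.  -4.]
top 146.6834303649609 [ -7.  -6.  -6.  -6.   1.  28.  59.  61.  40.  17.   0.  -8. -10. -11. -10.]
scene 157.86395880343812 [  7.   5.   1.  -4.  -6.  19.  65. 101. 111.  89.  43.   8.  -4.  -3.  -3.]
top 145.332344456107 [ -5.  -4.  -6.  -3.  13.  40.  59.  57.  41.  19.   0. -11. -12.  -8.  -7.]Traceback (most recent call last):
  File "<stdin>", line 9, in <module>
  File "meas.py", line 17, in ring
    uv=np.array([proj(n,[c[0]+r*np.cos(t),c[1]+r*np.sin(t),z]) for t in a],np.float32)
                 ~~~~^^^^^^^^^^^^^^^^^^^^^^^^^^^^^^^^^^^^^^^^^
  File "h.py", line 12, in proj
    K,k1,T=cam(n); q=T[:3,:3].T@(np.array(P,float)-T[:3,3]); x,y=q[0]/-q[2],-q[1]/-q[2]
           ~~~^^^
  File "h.py", line 4, in cam
    c=camera_info(n); return np.array(c['K'],float),float(c['k1']),np.array(c['cam_to_world'],float)
ValueError: time passes only in moves, steps and waits
```

Keys lie at about 180°, 150° and 148° for spindles 1–3, and keyways at about 134°, 245° and 235° for pulleys A–C (left to right). Pulley C goes to spindle 1 first.

move_arm(rows=[0.7, 0.023, 0.042, 0, 5, 0.7, 0.023, 0.042, 0, 5, 0.7, 0.024, 0.041, 0, 0, 0.7, 0.024, 0.041, 0, 0, 0.7, 0, 0, -0.06, 0, 0.7, 0, 0, -0.06, 0, 0.7, 0, 0, -0.06, 0, 0.7, 0, 0, 0, 0], squeeze=30)

```text
clock: 26.58
tool_pos: [531.8, 158.6, 142.1]
ee_rot: [-0.005, -0.134, 0.991, -0.001]
ft_force: [0.7, -0.1, 0.7]
width: 0.7
grasp_force: 0.0
```

```bash
sed -i 's/^def cam(n):/from functools import lru_cache\n@lru_cache\ndef cam(n):/' h.py && cat >> meas.py <<'E'
def cen(a,w):
    w=np.clip(w-w.max()*.45,0,None); return round(float(np.degrees(np.angle((w*np.exp(1j*a)).sum()))%360),1)
E
python3 - <<'E'
from meas import *
t=np.load('t.npy');s=np.load('s.npy')
for c in((519.2,328.2),(505.6,230.2),(535.8,159.1)):
    for n,im in(('top',t),('scene',s)):
        a,v=ring(im,n,c,90); print(n,cen(a,v.max()-v))
c=(531.6,-316.5); y=np.repeat((s[...,2]-s[...,0])[...,None],3,2);a,v=ring(y,'scene',c,62,(11,12,13,14));print(cen(a,v))
# spindle axis from shaft tips: bright tip, both views
for n,im in(('top',t),('scene',s)):
    g=im.mean(2)
    for c in((532.3,-127.2),(531.8,-222.1),(531.6,-316.5)):
        u,v=proj(n,[*c,90]); u,v=int(round(u)),int(round(v)); print(n,u,v); print(g[v-4:v+5,u-4:u+5].astype(int))
o=get_obs();print(o['tool_pos'],o['ee_rot'])
E
```

```text
top 134.4
scene 132.7
top 245.6
scene 245.2
top 236.4
scene 235.9
157.3
top 289 193
[[ 64  60  61  56  58  61  72  83 106]
 [ 82 100 113  97  77  66  82  84  86]
 [ 93 108 101 104  92  75  69  73  71]
 [ 96  77  65 101 112 103  72  57  61]
 [ 92  50  80 120 127 123  97  68  62]
 [ 95  45  73 100 112 114  96  71  61]
 [123  76  45  49  71  86  94  79  63]
 [123 111  60  68  89 107  98  72  61]
 [ 95 108  76  85  90  94  86  73  68]]
top 314 193
[[ 86  81  60  60  60  71 102 128 134]
 [ 72 103 102  95  77  60  71 103 127]
 [ 95  97  85  87  84  68  59  67 115]
 [ 93  55  58  86 106  97  79  96 112]
 [ 69  27  78 115 124 117  95  96  99]
 [ 54  26  72 108 121 115  87  67  75]
 [ 65  32  48  72  94  97  76  58  65]
 [ 66  69  79  71  97  98  71  58  87]
 [ 54  77  97 108 110  87  64  62 107]]
top 339 194
[[ 81  86  83  64  60  68  97 125 134]
 [101 105  94  72  65  62  67 111 136]
 [ 81  74  71  77  87  87  69  89 125]
 [ 38  26  60  95 112 115  91  77 116]
 [ 29  27  63  99 118 122 100  85 118]
 [ 30  30  44  79 107 109  82  79 118]
 [ 56  71  55  64  79  74  60  84 122]
 [ 53  87 106  
[... 568 characters left out ...]
91 151 146 166 155 123  85  71]
 [199 163 138 154 169 168 164 134  85]
 [195 152 133 158 171 167 160 160 158]
 [180 111 112 144 156 154 139 151 190]
 [179  96  84 100 109 106  99 157 208]
 [172  85  74  78  80  80  93 163 212]]
scene 345 239
[[126  88  76  72  73  74  76  89 105]
 [209 184 129  87  89  87  77  74  76]
 [214 209 183 150 163 163 122  83  72]
 [211 162 131 149 163 168 154 119  92]
 [209 149 122 145 158 166 164 145 154]
 [189 122 108 137 145 149 148 139 192]
 [156  89  81 102 125 137 126 127 192]
 [125  77  74  79  86  90  90 152 202]
 [ 80  69  76  77  78  77  87 160 204]]
[531.79871479 158.56581455 142.09196425] [-4.89249166e-03 -1.34459690e-01  9.90906769e-01 -6.55295768e-04]
```

move_arm(rows=[0.7, 0, 0, -0.05, 0, 0.7, 0, 0, -0.02, 0, 0.7, 0, 0, 0, 0, 0.7, 0, 0, 0, 0])

```text
clock: 27.08
tool_pos: [537.0, 159.7, 78.6]
ee_rot: [0.002, -0.134, 0.991, 0.0]
ft_force: [-0.2, 1.0, -0.9]
width: 0.701
grasp_force: 0.0
```

move_arm(rows=[0.7, -0.001, -0.0005, -0.01, 0, 0.3, 0, 0, 0, 0, 0.3, 0, 0, 0, 0, 0.3, 0, 0, 0, 0, 0.3, 0, 0, 0, 0, 0.3, 0, 0, 0, 0])

```text
clock: 27.82
tool_pos: [534.2, 158.7, 66.4]
ee_rot: [0.0, -0.134, 0.991, 0.0]
ft_force: [-0.4, -0.4, 1.7]
width: 0.443
grasp_force: 30.0
```

move_arm(rows=[0.3, 0, 0, 0.04, 0, 0.3, 0, 0, 0.04, 0, 0.3, -0.001, -0.047, 0, -9, 0.3, -0.001, -0.048, 0, -9, 0.3, -0.0005, -0.048, 0, -9, 0.3, -0.001, -0.047, 0, -9, 0.3, 0, -0.048, 0, -9, 0.3, 0, -0.047, 0, -10])

```text
clock: 28.82
tool_pos: [530.1, -127.9, 145.9]
ee_rot: [-0.0, 0.341, 0.94, -0.0]
ft_force: [0.3, -0.2, -3.0]
width: 0.445
grasp_force: 30.0
```

move_arm(rows=[0.3, 0, 0, 0, 0, 0.3, 0, 0, 0, 0, 0.3, 0, 0, 0, 0])

```text
clock: 29.2
tool_pos: [530.4, -125.2, 146.0]
ee_rot: [-0.0, 0.337, 0.941, 0.0]
ft_force: [0.2, -0.3, -2.1]
width: 0.446
grasp_force: 30.0
```

```bash
python3 - <<'E'
from meas import *
t=avg('top',3);s=avg('scene',3)
o=get_obs();print(o['tool_pos'],o['ee_rot'],o['width'])
a=t[170:220,270:345]; b=s[180:255,255:355]
m=np.zeros((600,800,3),np.float32); m[:300,:450]=cv2.resize(a,(450,300),interpolation=cv2.INTER_CUBIC); m[:400,450:]=cv2.resize(b,(533,400),interpolation=cv2.INTER_CUBIC)[:,:350]
cv2.imwrite('pics/m10.png',np.clip(m[:400]*1.3,0,255).astype(np.uint8))
E
```

```text
[ 530.72797831 -125.79469681  146.27776794] [6.13063594e-06 3.38028871e-01 9.41135741e-01 1.16587319e-05] 0.4430203021922593
```

View pics/m10.png

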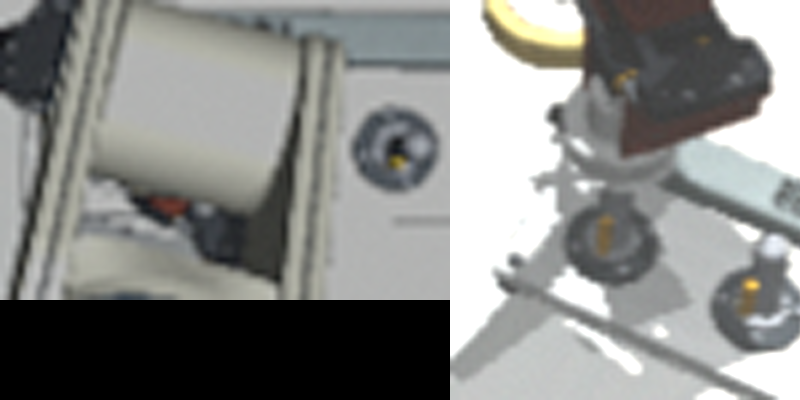

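Pulley is held above spindle 1, its flange at about (615,160) in the crop with the shaft entering beneath at (615,200). I'll descend gently.

move_arm(rows=[0.3, 0.001, -0.0005, -0.02, 0, 0.3, 0, 0, -0.01, 0, 0.3, 0, 0, -0.008, 0, 0.3, 0, 0, -0.006, 0, 0.3, 0, 0, 0, 0])

```text
clock: 30.12
tool_pos: [531.5, -126.8, 101.9]
ee_rot: [-0.0, 0.339, 0.941, -0.0]
ft_force: [0.7, -0.5, -2.7]
width: 0.447
grasp_force: 30.0
```

move_arm(rows=[0.3, 0, 0, -0.008, 0, 0.3, 0, 0, -0.006, 0, 0.3, 0, 0, -0.004, 0, 0.3, 0, 0, 0, 0])

```text
clock: 30.62
tool_pos: [531.4, -126.8, 83.8]
ee_rot: [-0.0, 0.339, 0.941, -0.0]
ft_force: [-0.9, 0.3, -3.1]
width: 0.449
grasp_force: 30.0
```

move_arm(rows=[0.3, 0, 0, -0.008, 0, 0.3, 0, 0, -0.008, 0, 0.3, 0, 0, -0.006, 0, 0.3, 0, 0, -0.003, 0, 0.3, 0, 0, 0, 0])

```text
clock: 31.25
tool_pos: [531.5, -126.8, 59.0]
ee_rot: [-0.0, 0.339, 0.941, -0.0]
ft_force: [0.8, -0.7, -2.6]
width: 0.446
grasp_force: 30.0
```

move_arm(rows=[0.3, 0, 0, -0.0015, 0, 0.5, 0, 0, 0, 0, 0.7, 0, 0, 0, 0, 0.7, 0, 0, 0, 0, 0.7, 0, 0, 0.05, 0, 0.7, 0, 0, 0.06, 0, 0.7, -0.04, 0.05, 0.05, 10, 0.7, -0.03, 0.05, 0.05, 10])

```text
clock: 32.25
tool_pos: [475.5, -47.1, 248.3]
ee_rot: [0.0, 0.168, 0.986, 0.0]
ft_force: [0.7, -0.3, 0.0]
width: 0.698
grasp_force: 0.0
```

move_arm(rows=[0.7, -0.02, 0.02, 0.03, 10, 0.7, 0, 0, 0, 10, 0.7, 0, 0, 0, 10, 0.7, 0, 0, 0, 10])

```text
clock: 32.75
tool_pos: [456.4, -27.6, 277.3]
ee_rot: [0.0, -0.18, 0.984, -0.0]
ft_force: [0.2, -0.1, 0.7]
width: 0.703
grasp_force: 0.0
```

```bash
cat > pul.py <<'E'
from meas import *
t=avg('top',3);s=avg('scene',3)
g=t.mean(2)
for p in circles(g,158,168,234,216,95,150,400):
    c=onz('top',p[0],p[1],62); r=[]
    for n,im in(('top',t),('scene',s)):
        a,v=ring(im,n,c,90); r.append(cen(a,v.max()-v))
    print('pulley',np.round(p,1),c.round(1),r)
o=get_obs();print(o['tool_pos'].round(1),o['ee_rot'].round(3),'A',np.degrees(np.arctan2(*(2*o['ee_rot'][2]*o['ee_rot'][2]-1,2*o['ee_rot'][1]*o['ee_rot'][2]))).round(1))
E
python3 - <<'E'
exec(open('pul.py').read())
# placed pulley on S1: flange circle at z~52, boss top 80
for p in circles(g,278,180,300,206,118,60,400)+circles(g,278,180,300,206,128,60,400): print('S1',np.round(p,1),onz('top',p[0],p[1],53).round(1))
print(get_obs()['clock'])
E
```

```text
pulley [170.8 196.2  17.1  17.7] [519.2 328.1  62. ] [134.3, 132.2]
pulley [196.1 199.9  17.2  17.6] [505.7 230.2  62. ] [245.2, 244.8]
[456.4 -27.7 276.9] [ 0.    -0.176  0.984 -0.   ] A 110.3
33.05
```

move_arm(rows=[0.7, 0.009, 0.052, 0, 10, 0.7, 0.01, 0.052, 0, 10, 0.7, 0.01, 0.052, 0, 10, 0.7, 0.01, 0.051, 0, 0, 0.7, 0.01, 0.051, 0, 0, 0.7, 0, 0, -0.06, 0, 0.7, 0, 0, -0.06, 0, 0.7, 0, 0, -0.06, 0])

```text
clock: 34.05
tool_pos: [505.6, 230.6, 95.3]
ee_rot: [0.0, -0.425, 0.905, -0.0]
ft_force: [0.1, 0.1, -0.8]
width: 0.698
grasp_force: 0.0
```

move_arm(rows=[0.7, 0, 0, -0.01, 0, 0.7, 0, 0, 0, 0, 0.7, 0, 0, 0, 0])

```text
clock: 34.42
tool_pos: [507.2, 231.0, 89.3]
ee_rot: [0.002, -0.426, 0.905, -0.0]
ft_force: [0.4, 0.1, 1.3]
width: 0.704
grasp_force: 0.0
```

move_arm(rows=[0.7, 0, 0, -0.02, 0, 0.3, 0, 0, 0, 0, 0.3, 0, 0, 0, 0, 0.3, 0, 0, 0, 0, 0.3, 0, 0, 0, 0, 0.3, 0, 0, 0, 0])

```text
clock: 35.17
tool_pos: [506.3, 230.7, 68.4]
ee_rot: [0.001, -0.426, 0.905, -0.0]
ft_force: [-1.8, -0.0, 7.2]
width: 0.465
grasp_force: 30.0
```

move_arm(rows=[0.3, 0, 0, 0.02, 0, 0.3, 0, 0, 0.06, 0, 0.3, 0.0026, -0.045, 0, -9.4, 0.3, 0.0026, -0.045, 0, -9.4, 0.3, 0.0026, -0.045, 0, -9.4, 0.3, 0.0026, -0.045, 0, -9.4, 0.3, 0.0026, -0.045, 0, -9.4, 0.3, 0.0026, -0.045, 0, -9.4])

```text
clock: 36.17
tool_pos: [521.0, -41.2, 147.4]
ee_rot: [0.0, 0.055, 0.998, -0.0]
ft_force: [0.1, 0.2, -1.6]
width: 0.465
grasp_force: 30.0
```

move_arm(rows=[0.3, 0.0026, -0.045, 0, -9.4, 0.3, 0.0026, -0.045, 0, -9.4, 0.3, 0.0026, -0.046, 0, -9.4, 0.3, 0.0026, -0.046, 0, -9.4, 0.3, 0, 0, 0, 0, 0.3, 0, 0, 0, 0, 0.3, 0, 0, 0, 0])

```text
clock: 37.05
tool_pos: [531.3, -220.5, 146.9]
ee_rot: [-0.0, 0.37, 0.929, 0.0]
ft_force: [-0.3, -0.3, -1.2]
width: 0.463
grasp_force: 30.0
```

```bash
python3 - <<'E'
from meas import *
s=avg('scene',3);t=avg('top',2); o=get_obs();print(o['tool_pos'].round(1),o['width'],o['ft_force'].round(1))
m=np.hstack([cv2.resize(s[185:260,260:360],(533,400),interpolation=cv2.INTER_CUBIC),cv2.resize(t[165:225,270:310],(267,400),interpolation=cv2.INTER_CUBIC)])
cv2.imwrite('pics/m11.png',np.clip(m*1.3,0,255).astype(np.uint8))
E
```

```text
[ 531.6 -221.   147. ] 0.4647781481985321 [-0.1 -0.6 -2. ]
```

View pics/m11.png

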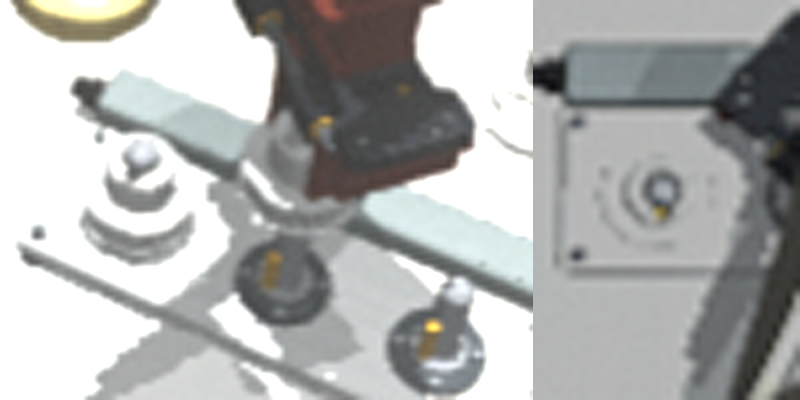

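Pulley C sits home on spindle 1 at (140,215), shaft tip showing. The second is held level above spindle 2 at (285,185).

move_arm(rows=[0.3, 0, -0.0005, -0.02, 0, 0.3, 0, 0, -0.01, 0, 0.3, 0, 0, -0.008, 0, 0.3, 0, 0, -0.006, 0, 0.3, 0, 0, 0, 0])

```text
clock: 37.92
tool_pos: [531.5, -222.3, 102.6]
ee_rot: [-0.0, 0.371, 0.929, -0.0]
ft_force: [-0.0, -1.1, -2.6]
width: 0.464
grasp_force: 30.0
```

move_arm(rows=[0.3, 0, 0, -0.008, 0, 0.3, 0, 0, -0.006, 0, 0.3, 0, 0, -0.004, 0, 0.3, 0, 0, 0, 0])

```text
clock: 38.42
tool_pos: [531.5, -222.2, 84.5]
ee_rot: [-0.0, 0.371, 0.929, -0.0]
ft_force: [0.9, -0.9, -3.5]
width: 0.46
grasp_force: 30.0
```

move_arm(rows=[0.3, 0, 0, -0.008, 0, 0.3, 0, 0, -0.008, 0, 0.3, 0, 0, -0.006, 0, 0.3, 0, 0, -0.003, 0, 0.3, 0, 0, -0.0015, 0, 0.3, 0, 0, 0, 0])

```text
clock: 39.17
tool_pos: [531.5, -222.3, 58.4]
ee_rot: [0.0, 0.371, 0.929, -0.0]
ft_force: [0.2, -0.4, -2.1]
width: 0.463
grasp_force: 30.0
```

move_arm(rows=[0.6, 0, 0, 0, 0, 0.7, 0, 0, 0, 0, 0.7, 0, 0, 0, 0, 0.7, 0, 0, 0.05, 0, 0.7, 0, 0, 0.06, 0, 0.7, -0.04, 0.05, 0.05, 10, 0.7, -0.03, 0.06, 0.05, 10, 0.7, -0.02, 0.06, 0, 10])

```text
clock: 40.17
tool_pos: [459.5, -79.2, 247.2]
ee_rot: [0.003, 0.116, 0.993, -0.0]
ft_force: [0.6, -0.3, -0.7]
width: 0.699
grasp_force: 0.0
```

move_arm(rows=[0.7, 0, 0.02, 0, 4, 0.7, 0, 0, 0, 0, 0.7, 0, 0, 0, 0])

```text
clock: 40.55
tool_pos: [458.8, -60.1, 244.2]
ee_rot: [0.0, 0.084, 0.996, -0.0]
ft_force: [-0.1, -0.1, 0.9]
width: 0.704
grasp_force: 0.0
```

```bash
python3 pul.py
```

```text
pulley [170.8 196.2  17.2  17.7] [519.2 328.1  62. ] [134.3, 132.5]
pulley [172.8 170.1   6.5  45.5] [621.1 322.5  62. ] [351.2, 3.3]
[458.6 -60.2 244. ] [-0.     0.084  0.996  0.   ] A 80.3
```

move_arm(rows=[0.7, 0.0086, 0.0555, 0, 0, 0.7, 0.0086, 0.0555, 0, 0, 0.7, 0.0087, 0.0555, 0, 0, 0.7, 0.0087, 0.0555, 0, 0, 0.7, 0.0087, 0.0555, 0, 0, 0.7, 0.0087, 0.0555, 0, 0, 0.7, 0.0086, 0.0553, 0, 0, 0.7, 0, 0, -0.06, 0])

```text
clock: 41.85
tool_pos: [523.1, 334.2, 187.5]
ee_rot: [0.005, 0.082, 0.997, 0.004]
ft_force: [-0.1, -0.2, -0.3]
width: 0.695
grasp_force: 0.0
```

move_arm(rows=[0.7, 0, 0, -0.06, 0, 0.7, 0, 0, -0.037, 0, 0.7, 0, 0, 0, 0, 0.7, 0, 0, 0, 0, 0.7, 0, 0, 0, 0])

```text
clock: 42.48
tool_pos: [520.5, 329.4, 89.4]
ee_rot: [0.001, 0.084, 0.996, 0.001]
ft_force: [-0.7, -0.3, 0.9]
width: 0.701
grasp_force: 0.0
```

move_arm(rows=[0.7, -0.0005, -0.0005, -0.02, 0, 0.3, 0, 0, 0, 0, 0.3, 0, 0, 0, 0, 0.3, 0, 0, 0, 0, 0.3, 0, 0, 0, 0, 0.3, 0, 0, 0, 0])

```text
clock: 43.22
tool_pos: [518.6, 328.2, 67.2]
ee_rot: [-0.0, 0.083, 0.997, -0.0]
ft_force: [0.8, -0.1, -1.5]
width: 0.465
grasp_force: 30.0
```

move_arm(rows=[0.3, 0, 0, 0.02, 0, 0.3, 0, 0, 0.06, 0, 0.3, 0.001, -0.05, 0, 2, 0.3, 0.001, -0.05, 0, 2, 0.3, 0.001, -0.05, 0, 2, 0.3, 0.001, -0.05, 0, 2, 0.3, 0.001, -0.05, 0, 2, 0.3, 0.001, -0.05, 0, 2])

```text
clock: 44.22
tool_pos: [525.0, 26.6, 148.8]
ee_rot: [0.001, -0.022, 1.0, 0.0]
ft_force: [1.0, -0.3, -1.4]
width: 0.454
grasp_force: 30.0
```

move_arm(rows=[0.3, 0.001, -0.05, 0, 2, 0.3, 0.001, -0.05, 0, 2, 0.3, 0.001, -0.05, 0, 1, 0.3, 0.001, -0.05, 0, 0, 0.3, 0.001, -0.05, 0, 0, 0.3, 0.001, -0.05, 0, 0, 0.3, 0.0006, -0.045, 0, 0, 0.3, 0, 0, 0, 0])

```text
clock: 45.22
tool_pos: [531.5, -320.0, 148.8]
ee_rot: [0.001, -0.063, 0.998, -0.001]
ft_force: [-0.3, 0.4, -2.5]
width: 0.458
grasp_force: 30.0
```

move_arm(rows=[0.3, 0, 0, 0, 0, 0.3, 0, 0, 0, 0, 0.3, 0, 0, 0, 0])

```text
clock: 45.6
tool_pos: [531.4, -315.7, 147.5]
ee_rot: [-0.0, -0.065, 0.998, 0.0]
ft_force: [-0.5, -0.3, -2.5]
width: 0.462
grasp_force: 30.0
```

move_arm(rows=[0.3, 0, 0, -0.02, 0, 0.3, 0, 0, -0.008, 0, 0.3, 0, 0, 0, 0])

```text
clock: 45.98
tool_pos: [530.4, -316.2, 117.6]
ee_rot: [-0.001, -0.065, 0.998, 0.001]
ft_force: [-0.1, 0.2, -1.7]
width: 0.46
grasp_force: 30.0
```

move_arm(rows=[0.3, 0, 0, -0.008, 0, 0.3, 0, 0, -0.006, 0, 0.3, 0, 0, -0.003, 0, 0.3, 0, 0, 0, 0])

```text
clock: 46.48
tool_pos: [531.1, -316.8, 102.0]
ee_rot: [-0.0, -0.065, 0.998, 0.0]
ft_force: [0.1, -0.4, -1.2]
width: 0.461
grasp_force: 30.0
```

move_arm(rows=[0.3, 0, 0, -0.008, 0, 0.3, 0, 0, -0.006, 0, 0.3, 0, 0, -0.004, 0, 0.3, 0, 0, 0, 0])

```text
clock: 46.98
tool_pos: [531.1, -316.8, 83.8]
ee_rot: [-0.0, -0.065, 0.998, 0.0]
ft_force: [-0.4, 0.5, -2.2]
width: 0.459
grasp_force: 30.0
```

move_arm(rows=[0.3, 0, 0, -0.008, 0, 0.3, 0, 0, -0.008, 0, 0.3, 0, 0, -0.006, 0, 0.3, 0, 0, -0.003, 0, 0.3, 0, 0, -0.0015, 0, 0.3, 0, 0, 0, 0])

```text
clock: 47.72
tool_pos: [531.2, -316.7, 57.7]
ee_rot: [-0.0, -0.065, 0.998, 0.0]
ft_force: [1.1, 0.2, -2.4]
width: 0.46
grasp_force: 30.0
```

move_arm(rows=[0.6, 0, 0, 0, 0, 0.7, 0, 0, 0, 0, 0.7, 0, 0, 0, 0, 0.7, 0, 0, 0.05, 0, 0.7, 0, 0, 0.06, 0, 0.5, -0.04, 0.05, 0.05, 0, 0.2, -0.04, 0.06, 0.05, 0, 0, -0.05, 0.06, 0, 0])

```text
clock: 48.72
tool_pos: [433.1, -187.5, 244.7]
ee_rot: [0.003, -0.065, 0.998, -0.002]
ft_force: [-0.2, 0.4, 0.8]
width: 0.398
grasp_force: 0.0
```

move_arm(rows=[0, -0.02, 0.06, 0, 0, 0, 0, 0.06, 0, 0, 0, 0, 0.06, 0, 0, 0, 0, 0, 0, 0])

```text
clock: 49.22
tool_pos: [411.9, -5.0, 242.1]
ee_rot: [0.0, -0.068, 0.998, 0.0]
ft_force: [0.4, 0.8, -0.7]
width: 0.005
grasp_force: 0.0
```

```bash
python3 - <<'E'
from meas import *
t=avg('top',2);s=avg('scene',2);np.save('t2.npy',t);np.save('s2.npy',s)
o=get_obs();print(o['tool_pos'].round(1),o['clock'])
m=np.zeros((600,800,3),np.float32)
m[:250,:450]=cv2.resize(t[170:212,275:350],(450,250),interpolation=cv2.INTER_CUBIC)
m[:250,450:]=cv2.resize(s[195:265,260:360],(350,250),interpolation=cv2.INTER_CUBIC)
m[250:,:400]=cv2.resize(s[40:227,110:317],(400,350),interpolation=cv2.INTER_CUBIC)
m[250:,400:]=cv2.resize(t[120:225,130:250],(400,350),interpolation=cv2.INTER_CUBIC)
cv2.imwrite('pics/m12.png',np.clip(m*1.2,0,255).astype(np.uint8))
E
```

```text
[412.3  -9.2 241.9] 49.425
```

View pics/m12.png

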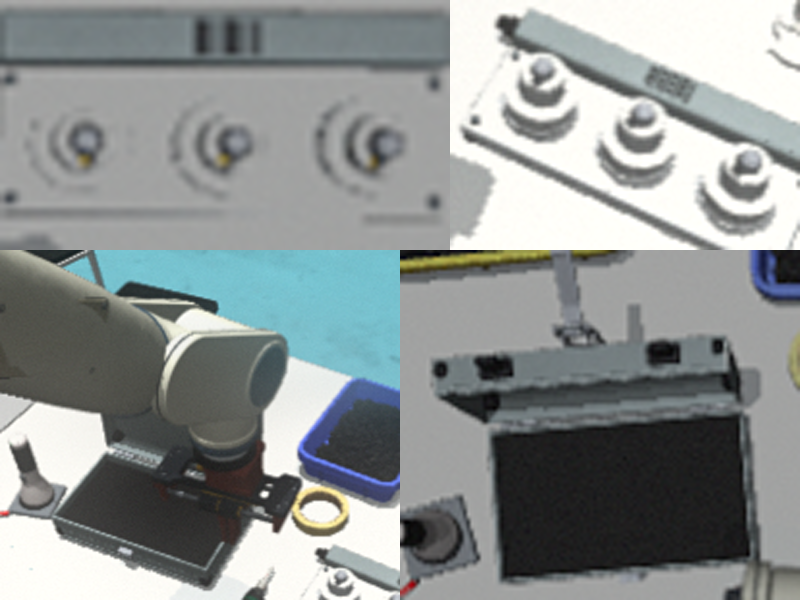

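All three pulleys are home with shaft tips protruding, and the case is empty with its lid upright and the lever at the back at (565,285). Now I'll close the lid by pushing it over from behind at the right end.

```bash
python3 - <<'E'
from plan import *
print(get_obs()['tool_pos'], W(180,218,-125))
def P(t,r=168): return W(94-r*np.cos(t)+40*np.sin(t)+10, 61+r*np.sin(t)+40*np.cos(t),-125)
T=np.linspace(1.65,0,33); Q=[P(t) for t in T]; print(Q[0],Q[-1]); rows(Q,0)
E
```

```text
[412.33314221  -9.20278595 241.87258869] [723.2767691  122.46111847 218.        ]
[700.54129791 120.35201257 225.30848923] [480.31994275  99.92269513 101.        ]
[0.0, -0.009, 0.0, 0.003, 0.0, 0.0, -0.009, -0.001, 0.002, 0.0, 0.0, -0.008, -0.001, 0.002, 0.0, 0.0, -0.009, -0.001, 0.001, 0.0, 0.0, -0.009, -0.001, 0.0, 0.0, 0.0, -0.009, -0.001, 0.001, 0.0, 0.0, -0.009, 0.0, -0.001, 0.0, 0.0, -0.008, -0.001, 0.0, 0.0]
[0.0, -0.009, -0.001, -0.001, 0.0, 0.0, -0.009, -0.001, -0.002, 0.0, 0.0, -0.009, -0.001, -0.002, 0.0, 0.0, -0.008, 0.0, -0.002, 0.0, 0.0, -0.009, -0.001, -0.003, 0.0, 0.0, -0.008, -0.001, -0.004, 0.0, 0.0, -0.008, -0.001, -0.003, 0.0, 0.0, -0.008, 0.0, -0.004, 0.0]
[0.0, -0.007, -0.001, -0.005, 0.0, 0.0, -0.008, -0.001, -0.005, 0.0, 0.0, -0.007, 0.0, -0.005, 0.0, 0.0, -0.007, -0.001, -0.006, 0.0, 0.0, -0.006, -0.001, -0.006, 0.0, 0.0, -0.006, 0.0, -0.006, 0.0, 0.0, -0.006, -0.001, -0.007, 0.0, 0.0, -0.006, 0.0, -0.007, 0.0]
[0.0, -0.005, -0.001, -0.007, 0.0, 0.0, -0.005, 0.0, -0.008, 0.0, 0.0, -0.004, -0.001, -0.007, 0.0, 0.0, -0.004, 0.0, -0.008, 0.0, 0.0, -0.004, 0.0, -0.009, 0.0, 0.0, -0.003, -0.001, -0.008, 0.0, 0.0, -0.002, 0.0, -0.008, 0.0, 0.0, -0.003, 0.0, -0.009, 0.0]
```

move_arm(rows=[0, 0, 0, 0.0625, 0, 0, 0.02, 0.01, 0.06, 0, 0, 0.06, 0.02, 0, 0, 0, 0.06, 0.02, 0, 0, 0, 0.06, 0.02, 0, 0, 0, 0.06, 0.03, 0, 0, 0, 0.05, 0.03, 0, 0, 0, 0, 0, 0, 0])

```text
clock: 50.42
tool_pos: [718.2, 117.8, 359.7]
ee_rot: [-0.001, -0.064, 0.998, -0.0]
ft_force: [-0.2, 0.3, -0.3]
width: 0.005
grasp_force: 0.0
```

move_arm(rows=[0, 0.002, 0, -0.06, 0, 0, 0, 0, -0.06, 0, 0, 0, 0, -0.02, 0, 0, -0.01, -0.001, 0, 0, 0, -0.012, -0.001, 0, 0])

```text
clock: 51.05
tool_pos: [696.4, 116.2, 225.7]
ee_rot: [0.002, -0.064, 0.998, 0.0]
ft_force: [9.2, -0.5, 0.7]
width: 0.004
grasp_force: 4.0
```

move_arm(rows=[0, -0.009, 0, 0.003, 0, 0, -0.009, -0.001, 0.002, 0, 0, -0.008, -0.001, 0.002, 0, 0, -0.009, -0.001, 0.001, 0, 0, -0.009, -0.001, 0, 0, 0, -0.009, -0.001, 0.001, 0, 0, -0.009, 0, -0.001, 0, 0, -0.008, -0.001, 0, 0])

```text
clock: 52.05
tool_pos: [624.3, 110.6, 230.1]
ee_rot: [-0.001, -0.065, 0.998, -0.0]
ft_force: [3.8, 0.7, -1.2]
width: 0.005
grasp_force: 1.4
```

move_arm(rows=[0, -0.009, -0.001, -0.001, 0, 0, -0.009, -0.001, -0.002, 0, 0, -0.009, -0.001, -0.002, 0, 0, -0.008, 0, -0.002, 0, 0, -0.009, -0.001, -0.003, 0, 0, -0.008, -0.001, -0.004, 0, 0, -0.008, -0.001, -0.003, 0, 0, -0.008, 0, -0.004, 0])

```text
clock: 53.05
tool_pos: [556.9, 104.5, 209.6]
ee_rot: [-0.0, -0.065, 0.998, -0.0]
ft_force: [0.9, -0.9, 1.2]
width: 0.007
grasp_force: 0.8
```

move_arm(rows=[0, -0.007, -0.001, -0.005, 0, 0, -0.008, -0.001, -0.005, 0, 0, -0.007, 0, -0.005, 0, 0, -0.007, -0.001, -0.006, 0, 0, -0.006, -0.001, -0.006, 0, 0, -0.006, 0, -0.006, 0, 0, -0.006, -0.001, -0.007, 0, 0, -0.006, 0, -0.007, 0])

```text
clock: 54.05
tool_pos: [504.0, 99.6, 162.3]
ee_rot: [-0.0, -0.065, 0.998, -0.0]
ft_force: [0.6, -0.0, 0.8]
width: 0.003
grasp_force: 0.3
```

move_arm(rows=[0, -0.005, -0.001, -0.007, 0, 0, -0.005, 0, -0.008, 0, 0, -0.004, -0.001, -0.007, 0, 0, -0.004, 0, -0.008, 0, 0, -0.004, 0, -0.009, 0, 0, -0.003, -0.001, -0.008, 0])

```text
clock: 54.8
tool_pos: [479.1, 96.7, 115.2]
ee_rot: [-0.0, -0.065, 0.998, 0.0]
ft_force: [-0.5, 0.2, 0.8]
width: 0.008
grasp_force: 0.1
```

move_arm(rows=[0, -0.002, 0, -0.008, 0, 0, -0.002, 0, -0.005, 0, 0, 0, 0, -0.002, 0, 0, 0, 0, 0, 0])

```text
clock: 55.3
tool_pos: [474.9, 96.6, 101.3]
ee_rot: [-0.001, -0.065, 0.998, -0.0]
ft_force: [-4.8, -1.5, 7.9]
width: 0.008
grasp_force: 4.2
```

move_arm(rows=[0, 0, 0, -0.001, 0, 0, 0, 0, -0.001, 0, 0, 0, 0, 0, 0])

```text
clock: 55.68
tool_pos: [475.0, 96.6, 101.0]
ee_rot: [-0.0, -0.065, 0.998, -0.0]
ft_force: [-10.3, -1.3, 30.9]
width: -0.001
grasp_force: 15.7
```

move_arm(rows=[0, 0, 0, 0.04, 0, 0, 0, 0, 0.06, 0, 0, -0.02, -0.06, 0.06, 0, 0, -0.03, -0.06, 0.05, 0, 0, -0.03, -0.06, 0, 0, 0, 0, 0, 0, 0])

```text
clock: 56.42
tool_pos: [409.4, -49.7, 279.9]
ee_rot: [0.001, -0.062, 0.998, -0.0]
ft_force: [0.2, -0.3, -0.6]
width: 0.004
grasp_force: 0.0
```

```bash
python3 - <<'E'
from meas import *
t=avg('top',2);s=avg('scene',2)
o=get_obs();print(o['tool_pos'].round(1),o['clock'])
m=np.zeros((600,800,3),np.float32)
m[:300,:450]=cv2.resize(t[160:220,125:215],(450,300),interpolation=cv2.INTER_CUBIC)
m[300:,:]=cv2.resize(s[120:232,105:404],(800,300),interpolation=cv2.INTER_CUBIC)
m[:300,450:]=cv2.resize(s[140:220,120:213],(350,300),interpolation=cv2.INTER_CUBIC)
cv2.imwrite('pics/m13.png',np.clip(m*1.5+10,0,255).astype(np.uint8))
E
```

```text
[411.3 -46.3 279.1] 56.625
```

View pics/m13.png

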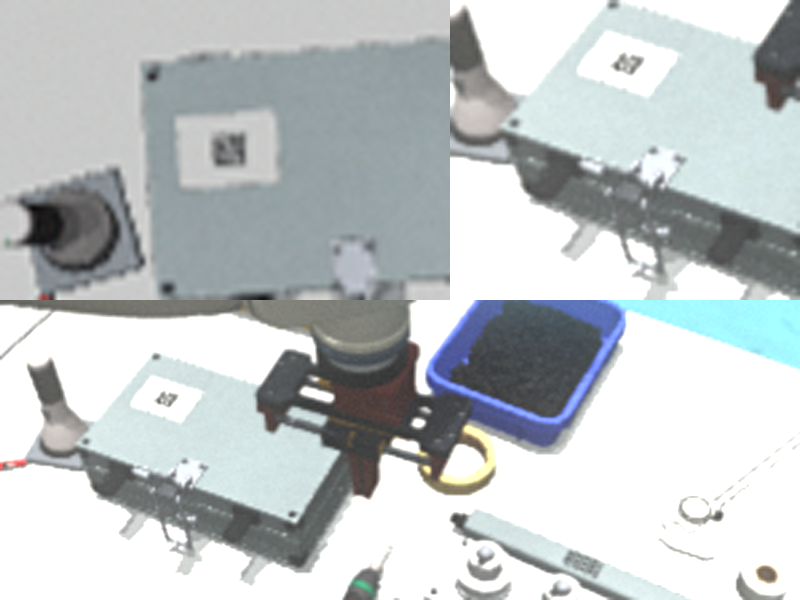

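The lid is flat shut (corner at (165,290)). The lever lies over the front at (600,165), with its hook hanging clear at (648,265). The reader is on its dock, so I'm handing the job in.

```bash
python3 -c "
from station import *
print(sign_off())"
```

```text
the job is handed in; nothing more can be done
None
```

The job is handed in, with no verdict returned: the lot was scanned and the reader re-docked, all three pulleys sit home on spindles, and the lid is shut with the latch unfastened; the grip on the lever slipped twice, so I finished that swing and the lid by pushing with shut fingers.

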